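# Number the finish samples and hang them to dry

## Robot

A 6-joint arm with a two-finger parallel gripper is mounted at the origin on the work surface; the furniture and walls round the work are solid. World frame = base frame: x ahead of the robot, y to its left, z up, the work surface at z = 0. Lengths are in mm, angles in rad, forces in N, time in s.
With the tool pointing down it reaches from about 400 to 825 mm from the base axis. Payload 7 kg.
Tool frame: the origin (TCP) lies at the very end of the fingers, on their centre line; the grasp point (between the pads) lies 19 mm behind it; z points along the fingers, y is the line along which they close (so a half turn about z gives the same grasp; the last joint's range is limited). The gripper opens to 88 mm and grips with 3 to 60 N. Pads are 19 mm wide; open, the fingers measure 130 mm over their backs; the gripper's body (78 mm by 193 mm) begins 47 mm behind the grasp point.
Start: joints at [-1.026, 0.359, 0.012, 0, -1.224, -0.288], TCP at [171.415, -652.849, 226.561] pointing down, gripper open.
Joint ranges: [-3.07, 3.07], [-1.43, 2.12], [-1.02, 1.25], [-3.03, 1.67], [-3.05, -0], [-3.03, 3.03]. Speed limits (rad/s): [2.39, 2.39, 3.01, 3.14, 3.14, 3.14].

## Interface

Orientations are given as a unit quaternion [x, y, z, w].
In Python, from bench import arm, vision, job gives the robot as it stands.
- The arm moves only by the tool play_rows, never from a script. Its argument "series" is a list of rows, each an object of numbers: "tx", "ty", "tz": the shift along the world's x, y, z as a fraction of full scale; "turn": the turn about the world's z as a fraction of full scale. In form: [{"tx": .., "ty": .., "tz": .., "turn": ..}, ...]. A call has 1 to 12 rows; each row is the pose to reach, as a shift and turn from the pose commanded when the call began; what a row does not reach only later rows make up. Full scale, the value 1, is 40 cm for a shift and 0.5 rad for a turn. A row lasts 1/8 s, in which the tool goes at most 62.5 mm and 10.7 degrees, less where a joint would pass 70% of its speed; a pose out of reach is approached as far as the arm can. A call with a number of a shift or a turn outside -1 to 1 is refused whole. A call with a gripper value outside its range is refused whole. "hand" is the finger opening in mm, from 0 to 87.6, set as the call begins (left out, the last holds). The fingers move at their own pace and stop on an object; "force" is the grip in N (left out, the last holds). Time passes only in rows, so rows that repeat a pose let the fingers close. It gives the time, the measured TCP pose, the force, the opening and the grip force at its end, in the units of the state.
- arm.observe(): the state, without advancing time (a new reading comes with each control period).
- vision.capture(name): name is "scene" or "side" or "wrist"; returns a dict with "color" (400x640x3 uint8, red, green, blue), "camera_matrix" (3x3 intrinsics, pixels), "extrinsics" (4x4, takes a point from camera to world coordinates). Camera axes: x right, y down, z forward; pixel columns grow to the right and rows downward; lengths in mm; the calibration is good to about 2 mm. A picture is of the moment at which its call begins. There is no depth.
- job.close_job(): hands the job in; it is judged then, once.
The state is a dict: "clock": time; "q": joint angles; "joint_vel": joint speeds; "joint_torque": joint torques, N m; "tool_pos": TCP position; "eef_rot": TCP orientation; "ft_force": force on the tool from outside, world axes, zero at the start; "wrist_torque": the same for the moment, N m; "width": opening from 0.0 (shut) to 1.0 (fully open); "grasp_force": force on a finger pad.
Only numpy, scipy, OpenCV 4.12 (cv2) and the standard library are available. Lean on these libraries where they do the work, as an engineer would, in place of code of your own. Each camera call takes 0.05 s, during which the arm holds its last target. There are 200 camera calls.

## Task

Number the raw wooden sample blocks in order from the palest wood to the darkest, because the press counts up by one at every stroke: slide each block under the head of the numbering press against its back stop, push the red plunger right down to its stop and let it spring back. The ink is wet, so hang every numbered block by its orange hook on the drying rail, one in the middle of a gap between the painted samples, hanging clear of them, and knock none of those off the rail. Leave everything else where it lies.

Things in the scene. Friction and masses are not known exactly. Their poses are not given: they have to be found in the camera images.
- sample_light: raw block of pale wood, 110 (x) x 48 (y) x 30 (z) mm, with an orange hanging hook screwed on top, whole height 148 mm, 0.2 kg. Stands on the bench at the start, the hook's open side away from the robot; may be absent. Origin: centre of the underside; x along its length towards the open side of the hook, z up
- sample_light_hook (a point): where the middle of the rail lies in the hook when hanging: block x = y = 0, z = 99.4 mm. The hook is 12 mm thick in y: stem at x = -20..-11 up from the block's top (z = 30), V-shaped arch over x = 0 (underside z = 106 at its highest), lip at x = 11..19 that hangs down to z = 77. The rail enters from +x between lip and block, then goes up into the arch
- sample_light_grip (a point): middle of the grip tab on top of the hook: an upright tab 26 mm (x) x 12 mm (y) from z = 108 to 148 mm of the block; this point at x = y = 0, z = 127 mm. Grip it from above across its 12 mm
- sample_medium: raw block of mid-brown wood, 110 (x) x 48 (y) x 30 (z) mm, with an orange hanging hook screwed on top, whole height 148 mm, 0.2 kg. Stands on the bench at the start, the hook's open side away from the robot; may be absent. Origin: centre of the underside; x along its length towards the open side of the hook, z up
- sample_medium_hook (a point): where the middle of the rail lies in the hook when hanging: block x = y = 0, z = 99.4 mm. The hook is 12 mm thick in y: stem at x = -20..-11 up from the block's top (z = 30), V-shaped arch over x = 0 (underside z = 106 at its highest), lip at x = 11..19 that hangs down to z = 77. The rail enters from +x between lip and block, then goes up into the arch
- sample_medium_grip (a point): middle of the grip tab on top of the hook: an upright tab 26 mm (x) x 12 mm (y) from z = 108 to 148 mm of the block; this point at x = y = 0, z = 127 mm. Grip it from above across its 12 mm
- sample_dark: raw block of dark brown wood, 110 (x) x 48 (y) x 30 (z) mm, with an orange hanging hook screwed on top, whole height 148 mm, 0.2 kg. Stands on the bench at the start, the hook's open side away from the robot; may be absent. Origin: centre of the underside; x along its length towards the open side of the hook, z up
- sample_dark_hook (a point): where the middle of the rail lies in the hook when hanging: block x = y = 0, z = 99.4 mm. The hook is 12 mm thick in y: stem at x = -20..-11 up from the block's top (z = 30), V-shaped arch over x = 0 (underside z = 106 at its highest), lip at x = 11..19 that hangs down to z = 77. The rail enters from +x between lip and block, then goes up into the arch
- sample_dark_grip (a point): middle of the grip tab on top of the hook: an upright tab 26 mm (x) x 12 mm (y) from z = 108 to 148 mm of the block; this point at x = y = 0, z = 127 mm. Grip it from above across its 12 mm
- press: grey numbering press, bolted down. Origin: on the bench under the middle of a block's place; x runs from its open front (robot side) to its column. Base plate 10 mm thick, x = -80..125, 110 wide. Two steel fences, tops 22 mm over the bench, leave a channel 56 mm wide along x, flared at its front end x = -57; steel back stop at x = 56, top 32 mm; column x = 66..100
- press_seat (a point): where the centre of a block's underside belongs, 10 mm over the bench; axes as the press's. Block length along x, open side of its hook to the column. Press head and plunger overhang x > 28 mm, so bring the block down 45 mm or more in front, 2 to 5 mm over the base plate, slide it along +x to the back stop (it then reads x = 0 to 1 mm) and set it down
- plunger (a joint): plunger travel in m: 0 = up, 0.020 = bottomed on its stop, where its numbering foot (20 x 30 mm, at x = 40 mm of the press, 60 mm over the bench when up) just meets the top of a block in its place. A spring lifts it again; about 3 N to start, 8 N just before the stop. A full stroke prints the next number
- plunger_top (a point): middle of the top of the plunger's red mushroom knob, 28 mm in diameter, at x = 40 mm of the press; 152.5 mm over the bench when up, 132.5 when bottomed; push straight down. The fixed head round the plunger is 36 mm wide, x = 28..100, 72 to 114 mm over the bench. The grip tab of a block in place stands 40 mm from the knob's middle, top 158 mm
- drying_rail: drying rail, bolted down: round steel bar 12 mm in diameter along y, axis 190 mm over the bench, on two aluminium posts at y = -240 and +240 mm (200 high); drip tray 12 mm high below. Origin: on the bench under the middle of the bar; x points away from the robot. A hanging block's underside is 91 mm over the bench; lift it 30 mm above that to pass the lip over the bar from -x
- gap_1 (a point): point on the bar's axis in the middle of the left-hand (+y) gap between painted samples, at y = 128 mm of the rail; axes as the rail's. About 80 mm between the painted blocks for a block 48 mm wide; the next hooks hang 64 mm to either side
- gap_2 (a point): point on the bar's axis in the middle of the middle gap between painted samples, at y = 0 mm of the rail; axes as the rail's. About 80 mm between the painted blocks for a block 48 mm wide; the next hooks hang 64 mm to either side
- gap_3 (a point): point on the bar's axis in the middle of the right-hand (-y) gap between painted samples, at y = -128 mm of the rail; axes as the rail's. About 80 mm between the painted blocks for a block 48 mm wide; the next hooks hang 64 mm to either side
- drying_white: white painted sample block with a black hook, hanging on the rail: shape, size and frame as sample_light, its x along the rail's x
- drying_blue: blue painted sample block with a black hook, hanging on the rail: shape, size and frame as sample_light, its x along the rail's x
- drying_green: green painted sample block with a black hook, hanging on the rail: shape, size and frame as sample_light, its x along the rail's x
- drying_yellow: yellow painted sample block with a black hook, hanging on the rail: shape, size and frame as sample_light, its x along the rail's x
- tape_measure: yellow pocket tape measure, 35 x 93 x 66 mm, bystander; origin under its middle
- sanding_block: brown sanding block, 62 x 111 x 32 mm, bystander; origin under its middle
- offcut_5: brown strip of wood, 35 x 200 x 16 mm, bystander between the robot and the blocks; origin under its middle
There are look-alikes about, which are no part of the job. What is shaped like the sample_medium but pink is not meant.

How it is judged:
By the outcome, as a careful person would: the job done as asked, in the order asked, and still so for the second after the job is handed in, with the robot touching nothing.
Of sample_light, sample_medium, sample_dark only 2 to 3 are there at a start; the rules pass over those that are not, and their reading is None.
At some moment in a run one of sample_light, sample_medium, sample_dark may be knocked a few centimetres aside while the robot is not near it.
It also fails if it takes over 210 s, if anything falls off the work surface, if the arm or the gripper's body presses on something with over 40 N, if the wrist force passes 120 N, or if a joint passes its speed limit or range.

## Working session

There is one attempt and no reset: what is moved stays moved. The work goes in short steps, Python scripts to look and compute and a tool call to move; the robot and the scene stay as the last step left them, time stands still between calls to the robot, and variables do not carry over. Pictures are saved under pics/ and viewed, at most 14 in all, crops included, and the job is handed in when it is done.

Besides the shell and the picture viewer there is one more tool, called after "Emit:" in YAML: its name, and indented under it one key for each argument. play_rows: Moves the arm, as the interface text tells. Shift numbers are shares of 40 cm and turn numbers shares of 0.5 rad, none past 1 either way. Its arguments: {"type":"object","properties":{"series":{"type":"array"},"hand":{"type":"number"},"force":{"type":"number"}},"required":["series"]}

```bash
mkdir -p pics; python3 - <<'E'
from bench import arm, vision
import cv2
s=arm.observe(); print(s['clock'],s['tool_pos'],s['eef_rot'],s['width'])
for n in ("scene","side"):
    c=vision.capture(n); cv2.imwrite(f"pics/{n}0.png",cv2.cvtColor(c["color"],cv2.COLOR_RGB2BGR))
    print(n,c["camera_matrix"].round(1).tolist(),c["extrinsics"].round(3).tolist())
E
```

```text
0.0 [ 171.29811062 -652.40555176  225.60995796] [-1.27984610e-01  9.91775805e-01  8.12257081e-04 -1.78996899e-04] 1.0003943823286658
scene [[509.9, 0.0, 320.5], [0.0, 509.9, 202.6], [0.0, 0.0, 1.0]] [[0.877, -0.275, 0.393, -198.982], [-0.48, -0.486, 0.73, -1415.924], [-0.009, -0.83, -0.558, 1140.904], [0.0, 0.0, 0.0, 1.0]]
side [[383.4, 0.0, 323.6], [0.0, 383.4, 196.2], [0.0, 0.0, 1.0]] [[-0.809, -0.258, 0.527, -172.954], [-0.587, 0.32, -0.744, 834.779], [0.023, -0.912, -0.41, 651.026], [0.0, 0.0, 0.0, 1.0]]
```

View pics/scene0.png

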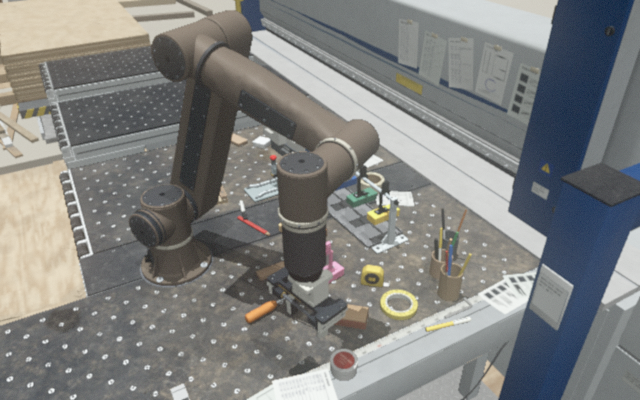

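View pics/side0.png

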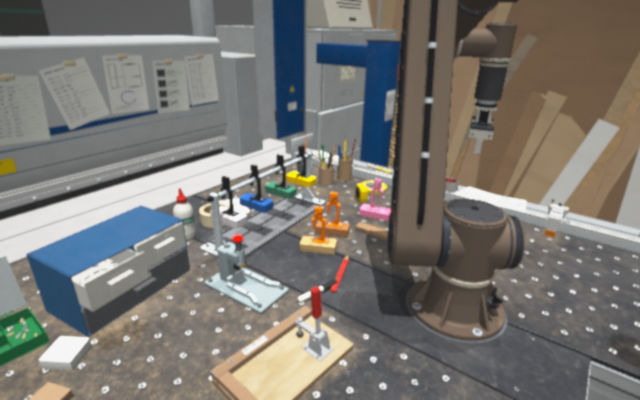

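```bash
cat > h.py <<'E'
import numpy as np, cv2
from bench import arm, vision
def cap(n,f=None):
    c=vision.capture(n)
    if f: cv2.imwrite(f"pics/{f}.png",cv2.cvtColor(c["color"],cv2.COLOR_RGB2BGR))
    return c
def ray(c,uv,z):
    "world points at height z of pixels uv"
    uv=np.atleast_2d(np.asarray(uv,float)); K=c["camera_matrix"]; E=c["extrinsics"]
    d=np.linalg.solve(K,np.c_[uv,np.ones(len(uv))].T).T@E[:3,:3].T; o=E[:3,3]
    return o+d*((np.broadcast_to(z,len(uv))-o[2])/d[:,2])[:,None]
def proj(c,P):
    P=np.atleast_2d(P); E=np.linalg.inv(c["extrinsics"]); q=(P@E[:3,:3].T+E[:3,3])@c["camera_matrix"].T
    return q[:,:2]/q[:,2:]
E
python3 - <<'E'
from h import *
c=cap("side")
im=cv2.cvtColor(c["color"],cv2.COLOR_RGB2BGR)[150:320,180:420]
cv2.imwrite("pics/sidecrop.png",cv2.resize(im,(792,561),interpolation=cv2.INTER_CUBIC))
print(ray(c,[[318,250],[333,233],[375,215],[245,285],[265,300],[370,228]],0).round())
print(ray(c,[[215,195],[315,158]],[200,200]).round())
w=cap("wrist","w0"); print(w["camera_matrix"].round(1).tolist(),w["extrinsics"].round(3).tolist())
E
```

```text
[[ 435.    0.    0.]
 [ 459. -118.    0.]
 [ 412. -328.    0.]
 [ 486.  263.    0.]
 [ 400.  275.    0.]
 [ 377. -228.    0.]]
[[ 652.  204.  200.]
 [ 632. -240.  200.]]
[[278.2, 0.0, 317.4], [0.0, 278.2, 199.1], [0.0, 0.0, 1.0]] [[-0.253, 0.934, 0.252, 101.863], [0.968, 0.244, 0.067, -670.98], [0.001, 0.261, -0.965, 384.174], [0.0, 0.0, 0.0, 1.0]]
```

View pics/sidecrop.png

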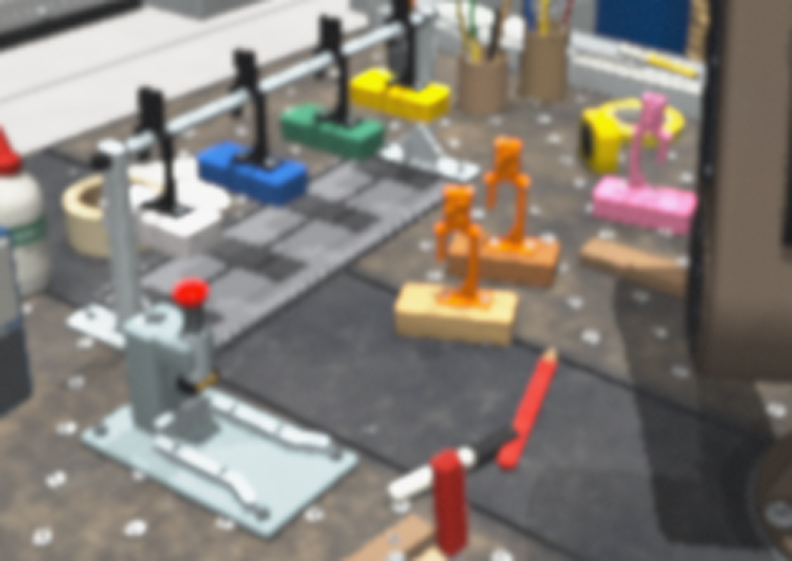

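Emit:
play_rows:
  series:
    - {"tx": 0.4, "ty": 0.9, "tz": 0.4, "turn": -0.51}
    - {"tx": 0.4, "ty": 0.9, "tz": 0.4, "turn": -0.51}
    - {"tx": 0.4, "ty": 0.9, "tz": 0.4, "turn": -0.51}
    - {"tx": 0.4, "ty": 0.9, "tz": 0.4, "turn": -0.51}
    - {"tx": 0.4, "ty": 0.9, "tz": 0.4, "turn": -0.51}
    - {"tx": 0.4, "ty": 0.9, "tz": 0.4, "turn": -0.51}
    - {"tx": 0.4, "ty": 0.9, "tz": 0.4, "turn": -0.51}
    - {"tx": 0.4, "ty": 0.9, "tz": 0.4, "turn": -0.51}
    - {"tx": 0.4, "ty": 0.9, "tz": 0.4, "turn": -0.51}

```text
clock: 1.32
tool_pos: [331.3, -292.6, 386.3]
eef_rot: [-0.001, 1.0, 0.0, -0.0]
ft_force: [0.3, -0.4, -0.2]
width: 0.994
grasp_force: 0.0
```

Emit:
play_rows:
  series:
    - {"tx": 0.25, "ty": 0.5, "tz": 0}
    - {"tx": 0.25, "ty": 0.5, "tz": 0}
    - {"tx": 0.25, "ty": 0.5, "tz": 0}
    - {"tx": 0.25, "ty": 0.5, "tz": 0}
    - {"tx": 0.25, "ty": 0.5, "tz": 0}
    - {"tx": 0.25, "ty": 0.5, "tz": 0}

```text
$.series[0]: bad value
```

```bash
python3 - <<'E'
from h import *
s=arm.observe(); print(s['clock'],s['tool_pos'],s['eef_rot'],s['q'])
c=cap("wrist","w1"); print(c["extrinsics"].round(3).tolist())
E
```

```text
1.325 [ 331.34634734 -292.61949586  386.34153825] [-1.45450005e-03  9.99998937e-01  1.02530821e-04 -2.82483859e-05] [-2.74791761e-01 -1.06743601e-01 -1.77031110e-01 -1.82326444e-04
 -1.50061910e+00 -1.29308277e+00]
[[-0.002, 0.965, 0.261, 259.524], [1.0, 0.002, 0.0, -293.286], [-0.0, 0.261, -0.965, 544.665], [0.0, 0.0, 0.0, 1.0]]
```

View pics/w1.png

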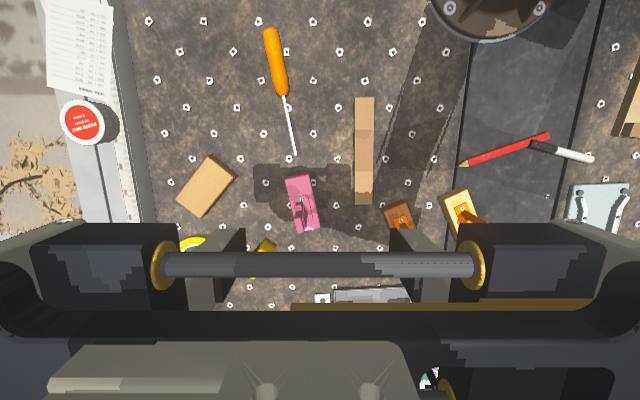

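Emit:
play_rows:
  series:
    - {"tx": 0.6, "ty": 0.9, "tz": 0.05, "turn": 0}
    - {"tx": 0.6, "ty": 0.9, "tz": 0.05, "turn": 0}
    - {"tx": 0.6, "ty": 0.9, "tz": 0.05, "turn": 0}
    - {"tx": 0.6, "ty": 0.9, "tz": 0.05, "turn": 0}
    - {"tx": 0.6, "ty": 0.9, "tz": 0.05, "turn": 0}
    - {"tx": 0.6, "ty": 0.9, "tz": 0.05, "turn": 0}
    - {"tx": 0.6, "ty": 0.9, "tz": 0.05, "turn": 0}
    - {"tx": 0.6, "ty": 0.9, "tz": 0.05, "turn": 0}
    - {"tx": 0.6, "ty": 0.9, "tz": 0.05, "turn": 0}

```text
clock: 2.5
tool_pos: [571.7, 66.1, 405.2]
eef_rot: [-0.0, 1.0, -0.001, -0.001]
ft_force: [0.1, -0.8, 0.1]
width: 0.997
grasp_force: 0.0
```

```bash
python3 - <<'E'
from h import *
import pickle
s=arm.observe(); print(s['clock'],s['tool_pos'],s['eef_rot'])
c={n:cap(n,n+"2") for n in("wrist","scene","side")}
pickle.dump(c,open("c2.pkl","wb"))
v=np.vstack([cv2.imread("pics/wrist2.png")[:280],cv2.imread("pics/scene2.png")[100:380]])
cv2.imwrite("pics/v2.png",v)
print(c["wrist"]["extrinsics"].round(3).tolist())
E
```

```text
2.5 [571.68136218  66.10749277 405.18246546] [-2.62170825e-04  9.99999072e-01 -6.20777524e-04 -1.18435637e-03]
[[0.001, 0.966, 0.259, 500.225], [1.0, -0.0, -0.002, 65.834], [-0.002, 0.259, -0.966, 563.683], [0.0, 0.0, 0.0, 1.0]]
```

View pics/v2.png

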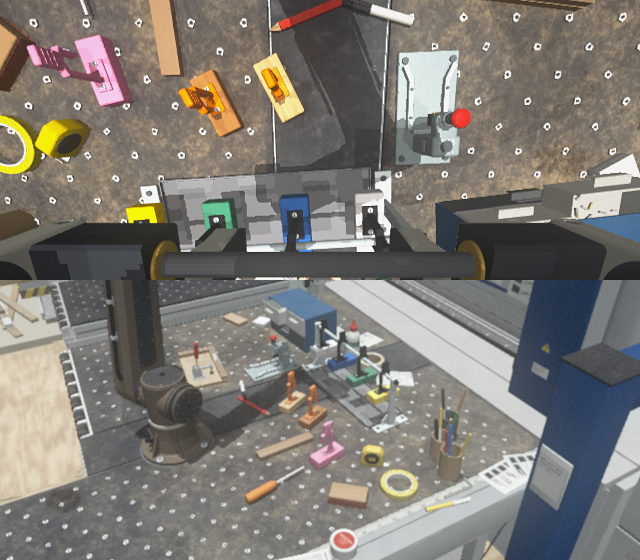

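```bash
python3 - <<'E'
import cv2,numpy as np
im=cv2.imread("pics/wrist2.png")
a=cv2.resize(im[40:140,170:310],None,fx=5,fy=5,interpolation=cv2.INTER_CUBIC)
cv2.imwrite("pics/z1.png",a)
b=cv2.resize(im[40:260,330:480],None,fx=2.7,fy=2.7,interpolation=cv2.INTER_CUBIC)
c=cv2.resize(im[160:260,120:400],None,fx=2.7,fy=2.7,interpolation=cv2.INTER_CUBIC)
cv2.imwrite("pics/z2.png",b); cv2.imwrite("pics/z3.png",c)
E
```

```text
(no output)
```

View pics/z1.png

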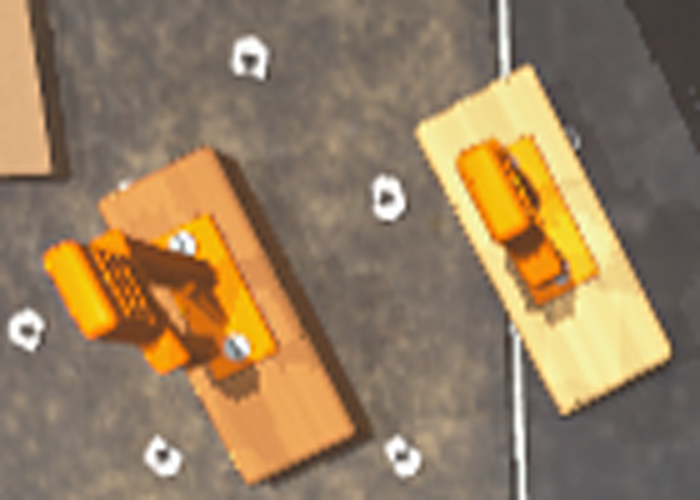

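View pics/z2.png

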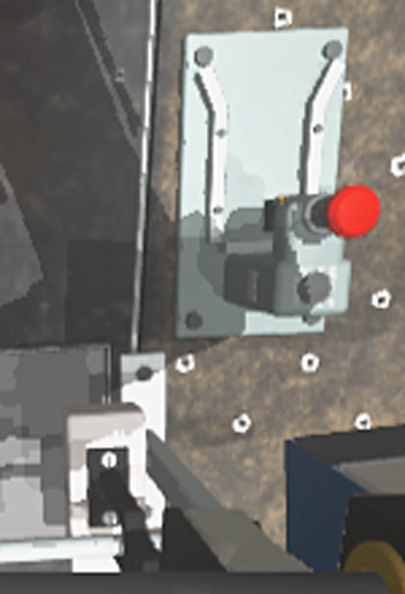

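View pics/z3.png

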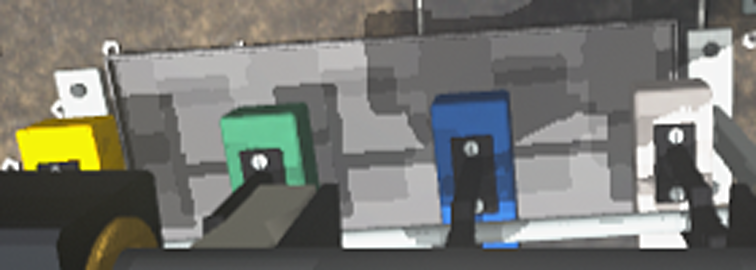

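Emit:
play_rows:
  series:
    - {"tx": 0.3, "ty": -0.2, "tz": 0, "turn": 0}
    - {"tx": 0.3, "ty": -0.2, "tz": 0, "turn": 0}
    - {"tx": 0.3, "ty": -0.2, "tz": 0, "turn": 0}
    - {"tx": 0.3, "ty": -0.2, "tz": 0, "turn": 0}
    - {"tx": 0.3, "ty": -0.2, "tz": 0, "turn": 0}

```text
clock: 3.28
tool_pos: [690.8, -13.5, 407.2]
eef_rot: [-0.0, 1.0, 0.0, 0.0]
ft_force: [-0.7, 0.8, 0.0]
width: 1.002
grasp_force: 0.0
```

```bash
cat >> h.py <<'E'
from scipy.optimize import least_squares
def fit(obs,x0):
    "obs: list of (cam, local pts, pixels); planar pose x,y,yaw"
    def T(p,L): c,s=np.cos(p[2]),np.sin(p[2]); L=np.asarray(L,float); return np.c_[p[0]+c*L[:,0]-s*L[:,1],p[1]+s*L[:,0]+c*L[:,1],L[:,2]]
    r=lambda p: np.concatenate([(proj(c,T(p,L))-np.asarray(U)).ravel() for c,L,U in obs])
    f=least_squares(r,x0,x_scale=[1,1,.01],loss="soft_l1"); return f.x,f.fun
def unz(pts,s,off): return (np.asarray(pts,float)+.5)/s-.5+np.array(off)
E
python3 - <<'E'
from h import *
import pickle
c=pickle.load(open("c2.pkl","rb")); w=c["wrist"]
B=[[-55,-24,30],[-55,24,30],[55,24,30],[55,-24,30]]
for n,p in (("med",[(102,203),(210,147),(357,432),(252,484)]),("light",[(417,130),(525,65),(670,355),(565,412)])):
    x,f=fit([(w,B,unz(p,5,(170,40)))],[440,0,-.4]); print(n,x.round(3),f.round(1))
P=[[-80,-55,10],[-80,55,10],[125,-55,10],[125,55,10],[40,0,152.5]]
x,f=fit([(w,P,unz([(184,35),(348,30),(177,337),(322,333),(353,211)],2.7,(330,40)))],[480,260,0]); print("press",x.round(3),f.round(1))
s=arm.observe(); print(s['clock'],s['tool_pos'])
c["wrist3"]=cap("wrist","wrist3"); pickle.dump(c,open("c2.pkl","wb"))
a=cv2.imread("pics/wrist3.png")[30:260,50:450]
cv2.imwrite("pics/z4.png",cv2.resize(a,None,fx=2,fy=2,interpolation=cv2.INTER_CUBIC))
E
```

```text
med [ 4.63419e+02 -1.19644e+02  4.34000e-01] [-1.3 -0.1  0.4 -1.2  1.2  0.3 -0.3  1. ]
light [437.772  -4.423   0.479] [-1.5  0.   0.6 -0.8  1.4 -0.  -0.5  1.1]
press [4.52002e+02 2.67425e+02 3.70000e-02] [-0.3 -0.6  0.2 -1.3 -1.5  0.9  0.2  0.3  0.6  0.6]
3.275 [690.82950819 -13.45924712 407.18187008]
```

View pics/z4.png

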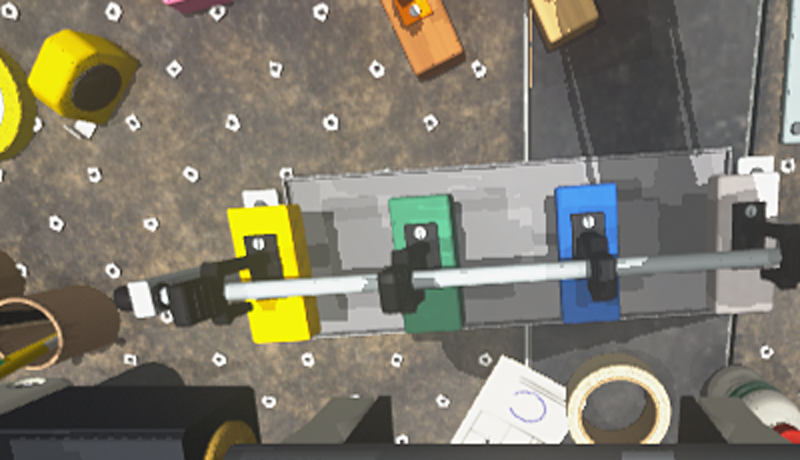

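```bash
python3 - <<'E'
from h import *
import pickle
c=pickle.load(open("c2.pkl","rb")); w=c["wrist3"]
b=ray(w,unz([(228,290),(345,284),(440,279),(530,272),(640,264),(770,256)],2,(50,30)),190)
k=np.polyfit(b[:,1],b[:,0],1); print(b.round(1).tolist(),k, "resid",(np.polyval(k,b[:,1])-b[:,0]).round(1)); yaw=-np.arctan(k[0]); print("yaw",yaw)
# corner picks, top face z=121
L=[[-55,-192-24,121],[-55,-64-24,121],[-55,64-24,121],[-55,64+24,121],[55,64+24,121],[55,-64-24,121],[55,-192-24,121]]
U=unz([(228,208),(390,199),(556,187),(616,184),(619,318),(405,332),(252,343)],2,(50,30))
x,f=fit([(w,L,U)],[650,0,yaw]); print("rail",x.round(3),f.round(1))
s=c["side"]
cs,sn=np.cos(x[2]),np.sin(x[2])
for l in ([0,240,200],[0,-192,239],[0,-64,239],[0,64,239],[0,192,239]):
    p=[x[0]+cs*l[0]-sn*l[1],x[1]+sn*l[0]+cs*l[1],l[2]]; print(l,((proj(s,p)[0]-[180,150])*3.3).round(), proj(c["scene"],p)[0].round(1))
# press check
for (px,py,pt) in ((452,267.4,.037),):
    for l in ([40,0,152.5],[-80,-55,10],[-80,55,10],[125,55,10]):
        p=[px+np.cos(pt)*l[0]-np.sin(pt)*l[1],py+np.sin(pt)*l[0]+np.cos(pt)*l[1],l[2]]; print("press",l,((proj(s,p)[0]-[180,150])*3.3).round())
E
```

```text
[[686.2, -224.0, 190.0], [682.1, -143.7, 190.0], [678.7, -78.8, 190.0], [673.9, -17.7, 190.0], [668.5, 56.5, 190.0], [663.2, 143.6, 190.0]] [-6.41862667e-02  6.72606608e+02] resid [ 0.8 -0.3 -1.  -0.2  0.5  0.2]
yaw 0.06409833740950603
rail [ 6.75565e+02 -3.59710e+01  5.90000e-02] [-1.1 -0.4 -0.3 -0.9 -0.7 -0.   0.4 -0.4  0.3  2.   0.7  1.2  0.5  0.1]
[0, 240, 200] [109. 145.] [317.2 142. ]
[0, -192, 239] [400. -14.] [384.4 180.9]
[0, -64, 239] [328.  14.] [362.1 165.1]
[0, 64, 239] [245.  48.] [341.9 150.8]
[0, 192, 239] [146.  87.] [323.5 137.7]
press [40, 0, 152.5] [192. 284.]
press [-80, -55, 10] [361. 455.]
press [-80, 55, 10] [268. 531.]
press [125, 55, 10] [ 80. 432.]
```

Emit:
play_rows:
  series:
    - {"tx": -0.634, "ty": 0.021, "tz": -0.46, "turn": 0.955}
    - {"tx": -0.634, "ty": 0.021, "tz": -0.46, "turn": 0.955}
    - {"tx": -0.634, "ty": 0.021, "tz": -0.46, "turn": 0.955}
    - {"tx": -0.634, "ty": 0.021, "tz": -0.46, "turn": 0.955}
    - {"tx": -0.634, "ty": 0.021, "tz": -0.46, "turn": 0.955}
    - {"tx": -0.634, "ty": 0.021, "tz": -0.46, "turn": 0.955}
    - {"tx": -0.634, "ty": 0.021, "tz": -0.46, "turn": 0.955}
    - {"tx": -0.634, "ty": 0.021, "tz": -0.46, "turn": 0.955}
  hand: 46
  force: 25

```text
clock: 4.32
tool_pos: [439.2, -3.9, 223.9]
eef_rot: [-0.238, 0.971, 0.0, 0.001]
ft_force: [-0.2, 0.3, -0.8]
width: 0.528
grasp_force: 0.0
```

```bash
python3 - <<'E'
from h import *
import pickle
s=arm.observe(); print(s['clock'],s['tool_pos'],s['eef_rot'])
c=pickle.load(open("c2.pkl","rb")); w=c["wrist"]
print("tab tops light/med (from w2):",ray(w,unz([(497,190),(80,290)],5,(170,40)),148).round(1).tolist())
w=cap("wrist"); sd=cap("side")
a=cv2.cvtColor(w["color"],cv2.COLOR_RGB2BGR)
# overlay predicted light outline
t=.479;R=np.array([[np.cos(t),-np.sin(t)],[np.sin(t),np.cos(t)]])
def pts(l): l=np.array(l,float); return np.c_[l[:,:2]@R.T+[437.8,-4.4],l[:,2]]
for L in ([[-55,-24,30],[-55,24,30],[55,24,30],[55,-24,30]],[[-13,-6,148],[-13,6,148],[13,6,148],[13,-6,148]]):
    cv2.polylines(a,[proj(w,pts(L)).round().astype(int)],True,(255,0,0),1)
b=cv2.cvtColor(sd["color"],cv2.COLOR_RGB2BGR)
for L in ([[-55,-24,30],[-55,24,30],[55,24,30],[55,-24,30]],[[-13,-6,148],[-13,6,148],[13,6,148],[13,-6,148]]):
    cv2.polylines(b,[proj(sd,pts(L)).round().astype(int)],True,(255,0,0),1)
b=cv2.resize(b[170:280,260:400],(640,503),interpolation=cv2.INTER_NEAREST)[:320]
cv2.imwrite("pics/v5.png",np.vstack([a[:280],b]))
E
```

```text
4.325 [439.18542001  -3.86780059 223.90110787] [-2.37552266e-01  9.71373643e-01  1.46077446e-04  1.46463238e-03]
tab tops light/med (from w2): [[437.4, -1.9, 148.0], [463.4, -120.7, 148.0]]
```

View pics/v5.png

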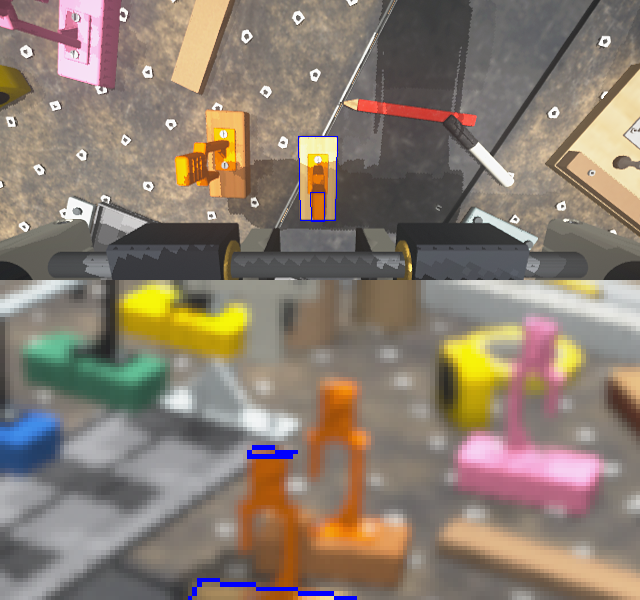

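Emit:
play_rows:
  series:
    - {"tx": 0, "ty": 0, "tz": -0.15, "turn": 0}
    - {"tx": 0, "ty": 0, "tz": -0.285, "turn": 0}
    - {"tx": 0, "ty": 0, "tz": -0.285, "turn": 0}
    - {"tx": 0, "ty": 0, "tz": -0.285, "turn": 0}
    - {"tx": 0, "ty": 0, "tz": -0.285, "turn": 0}

```text
clock: 5.05
tool_pos: [439.5, -3.9, 110.7]
eef_rot: [-0.237, 0.971, 0.0, 0.002]
ft_force: [0.2, 0.4, 0.7]
width: 0.526
grasp_force: 0.0
```

Emit:
play_rows:
  series:
    - {"tx": 0, "ty": 0, "tz": 0, "turn": 0}
    - {"tx": 0, "ty": 0, "tz": 0, "turn": 0}
    - {"tx": 0, "ty": 0, "tz": 0, "turn": 0}
    - {"tx": 0, "ty": 0, "tz": 0, "turn": 0}
    - {"tx": 0, "ty": 0, "tz": 0, "turn": 0}
    - {"tx": 0, "ty": 0, "tz": 0, "turn": 0}
    - {"tx": 0, "ty": 0, "tz": 0.1, "turn": 0}
    - {"tx": 0, "ty": 0, "tz": 0.2, "turn": 0}
    - {"tx": 0, "ty": 0, "tz": 0.2, "turn": 0}
  hand: 4
  force: 25

```text
clock: 6.18
tool_pos: [439.4, -3.8, 191.0]
eef_rot: [-0.237, 0.971, 0.0, 0.003]
ft_force: [0.7, -0.4, -3.3]
width: 0.135
grasp_force: 25.0
```

Emit:
play_rows:
  series:
    - {"tx": -0.127, "ty": 0.672, "tz": 0, "turn": -0.884}
    - {"tx": -0.127, "ty": 0.672, "tz": 0, "turn": -0.884}
    - {"tx": -0.127, "ty": 0.672, "tz": 0, "turn": -0.884}
    - {"tx": -0.127, "ty": 0.672, "tz": 0, "turn": -0.884}
    - {"tx": -0.127, "ty": 0.672, "tz": 0, "turn": -0.884}
    - {"tx": -0.127, "ty": 0.672, "tz": 0, "turn": -0.884}
    - {"tx": -0.127, "ty": 0.672, "tz": 0, "turn": -0.884}
    - {"tx": -0.127, "ty": 0.672, "tz": 0, "turn": -0.884}
    - {"tx": -0.127, "ty": 0.672, "tz": 0, "turn": -0.884}
    - {"tx": -0.127, "ty": 0.672, "tz": 0, "turn": -0.884}

```text
clock: 7.42
tool_pos: [387.2, 263.8, 188.7]
eef_rot: [-0.018, 1.0, 0.0, 0.0]
ft_force: [-0.7, 1.1, -2.7]
width: 0.132
grasp_force: 25.0
```

```bash
python3 - <<'E'
from h import *
s=arm.observe(); print(s['clock'],s['tool_pos'],s['eef_rot'])
w=cap("wrist"); a=cv2.cvtColor(w["color"],cv2.COLOR_RGB2BGR)
t=.037;R=np.array([[np.cos(t),-np.sin(t)],[np.sin(t),np.cos(t)]])
def pts(l): l=np.array(l,float); return np.c_[l[:,:2]@R.T+[452,267.4],l[:,2]]
for L in ([[-80,-55,10],[-80,55,10],[125,55,10],[125,-55,10]],[[-57,-28,22],[28,-28,22]],[[-57,28,22],[28,28,22]]):
    cv2.polylines(a,[proj(w,pts(L)).round().astype(int)],False,(255,0,0),1)
sd=cv2.cvtColor(cap("side")["color"],cv2.COLOR_RGB2BGR)[150:320,180:420]
cv2.imwrite("pics/v6.png",np.vstack([cv2.resize(a[100:300,220:430],(630,600)),]))
cv2.imwrite("pics/v6b.png",cv2.resize(sd,(630,446)))
E
```

```text
7.425 [387.22086126 263.8081959  188.66614945] [-1.81169843e-02  9.99835860e-01  1.54866409e-04  6.61137972e-05]
```

View pics/v6.png

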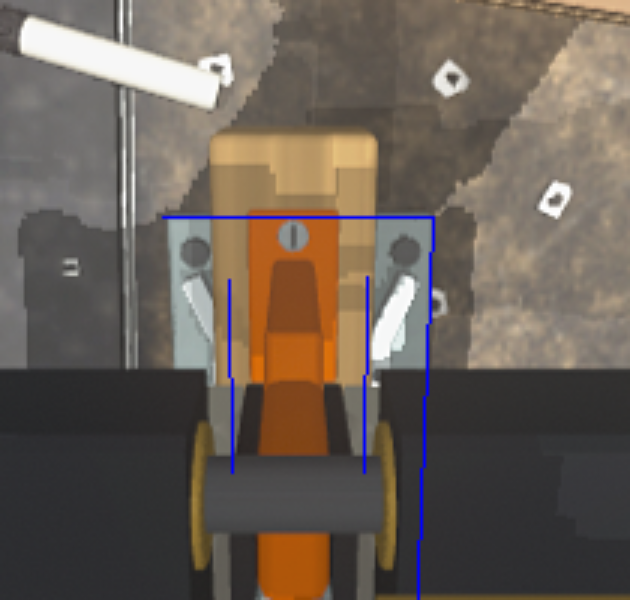

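Emit:
play_rows:
  series:
    - {"tx": 0, "ty": 0.003, "tz": -0.1, "turn": 0}
    - {"tx": 0, "ty": 0.003, "tz": -0.155, "turn": 0}
    - {"tx": 0, "ty": 0.003, "tz": -0.155, "turn": 0}
    - {"tx": 0, "ty": 0.003, "tz": -0.155, "turn": 0}
    - {"tx": 0, "ty": 0.003, "tz": -0.155, "turn": 0}
    - {"tx": 0, "ty": 0.003, "tz": -0.155, "turn": 0}

```text
clock: 8.28
tool_pos: [387.3, 265.9, 127.4]
eef_rot: [-0.019, 1.0, 0.001, 0.0]
ft_force: [0.4, -0.2, -1.6]
width: 0.136
grasp_force: 25.0
```

```bash
python3 - <<'E'
from h import *
s=arm.observe(); print(s['clock'],s['tool_pos'],s['eef_rot'],s['joint_vel'].round(4),s['ft_force'])
E
```

```text
8.275 [387.2822096  265.93165854 127.35034623] [-1.86418263e-02  9.99825919e-01  6.50089329e-04  4.38180336e-04] [-0.0011  0.0026 -0.0057 -0.0019  0.0016 -0.0001] [ 0.37033086 -0.20808766 -1.58034226]
```

```bash
cat >> h.py <<'E'
def st(n=6):
    "mean TCP, yaw, force over n readings"
    P=[]
    for _ in range(n):
        s=arm.observe(); q=s['eef_rot']; P.append(np.r_[s['tool_pos'],2*np.arctan2(q[1],q[0])-np.pi,s['ft_force']]); vision.capture("side")
    P=np.array(P); print(round(s['clock'],2),"mean",P.mean(0).round(3),"std",P.std(0).round(2), "w",round(s['width']*87.6,1),"gf",s['grasp_force'])
E
python3 -c "
from h import *
st()"
```

```text
8.53 mean [ 3.87132e+02  2.65722e+02  1.26986e+02  3.70000e-02  2.73000e-01
 -2.64000e-01 -2.17500e+00] std [0.09 0.12 0.22 0.   0.57 0.32 0.93] w 12.0 gf 24.999623894691467
```

Emit:
play_rows:
  series:
    - {"tx": 0, "ty": -0.002, "tz": -0.007, "turn": 0}
    - {"tx": 0.05, "ty": 0.0, "tz": -0.007, "turn": 0}
    - {"tx": 0.1, "ty": 0.002, "tz": -0.007, "turn": 0}
    - {"tx": 0.15, "ty": 0.004, "tz": -0.007, "turn": 0}
    - {"tx": 0.15, "ty": 0.004, "tz": -0.007, "turn": 0}
    - {"tx": 0.15, "ty": 0.004, "tz": -0.007, "turn": 0}

```text
clock: 9.32
tool_pos: [446.9, 266.7, 123.3]
eef_rot: [-0.018, 1.0, -0.0, -0.0]
ft_force: [0.7, -0.1, -2.1]
width: 0.137
grasp_force: 25.0
```

```bash
python3 -c "
from h import *
st(4)"
```

```text
9.47 mean [ 4.46734e+02  2.66852e+02  1.23554e+02  3.70000e-02 -2.00000e-03
 -2.40000e-01 -2.43500e+00] std [0.11 0.13 0.16 0.   0.49 0.32 0.54] w 12.0 gf 24.99972492456436
```

Emit:
play_rows:
  series:
    - {"tx": 0.005, "ty": 0, "tz": 0, "turn": 0}
    - {"tx": 0.01, "ty": 0, "tz": 0, "turn": 0}
    - {"tx": 0.015, "ty": 0, "tz": 0, "turn": 0}
    - {"tx": 0.018, "ty": 0.001, "tz": 0, "turn": 0}
    - {"tx": 0.018, "ty": 0.001, "tz": 0, "turn": 0}
    - {"tx": 0.018, "ty": 0.001, "tz": 0, "turn": 0}

```text
clock: 10.28
tool_pos: [453.6, 267.2, 123.5]
eef_rot: [-0.019, 1.0, -0.0, -0.001]
ft_force: [-5.4, -0.8, 0.0]
width: 0.133
grasp_force: 25.0
```

```bash
python3 -c "
from h import *
st(4)"
```

```text
10.43 mean [ 4.53782e+02  2.67214e+02  1.23543e+02  3.70000e-02 -4.74200e+00
 -5.71000e-01 -2.89000e-01] std [0.09 0.02 0.03 0.   0.43 0.16 0.56] w 11.7 gf 24.999785721302032
```

Emit:
play_rows:
  series:
    - {"tx": 0.001, "ty": 0, "tz": -0.004, "turn": 0}
    - {"tx": 0.001, "ty": 0, "tz": -0.008, "turn": 0}
    - {"tx": 0.001, "ty": 0, "tz": -0.008, "turn": 0}
    - {"tx": 0.001, "ty": 0, "tz": -0.008, "turn": 0}

```text
clock: 10.98
tool_pos: [454.6, 267.6, 120.4]
eef_rot: [-0.019, 1.0, 0.0, -0.0]
ft_force: [-3.6, -0.2, -3.6]
width: 0.135
grasp_force: 25.0
```

```bash
python3 -c "
from h import *
st(3)"
```

```text
11.07 mean [ 4.54610e+02  2.67611e+02  1.20355e+02  3.70000e-02 -3.44600e+00
  2.66000e-01 -3.50800e+00] std [0.01 0.01 0.01 0.   0.18 0.52 0.44] w 11.9 gf 25.000196993350983
```

Emit:
play_rows:
  series:
    - {"tx": 0, "ty": 0, "tz": -0.002, "turn": 0}
    - {"tx": 0, "ty": 0, "tz": -0.004, "turn": 0}
    - {"tx": 0, "ty": 0, "tz": -0.004, "turn": 0}

```text
clock: 11.5
tool_pos: [454.7, 267.6, 120.1]
eef_rot: [-0.019, 1.0, 0.0, 0.0]
ft_force: [-8.5, -2.2, 7.4]
width: 0.134
grasp_force: 25.0
```

```bash
python3 -c "
from h import *
st(3)"
```

```text
11.6 mean [ 4.54658e+02  2.67612e+02  1.20060e+02  3.80000e-02 -8.23900e+00
 -9.41000e-01  7.54200e+00] std [0.01 0.01 0.   0.   0.31 0.86 0.19] w 12.0 gf 25.000868439674377
```

Emit:
play_rows:
  series:
    - {"tx": 0, "ty": 0, "tz": 0, "turn": 0}
    - {"tx": 0, "ty": 0, "tz": 0, "turn": 0}
    - {"tx": 0, "ty": 0, "tz": 0, "turn": 0}
    - {"tx": 0, "ty": 0, "tz": 0, "turn": 0}
    - {"tx": 0, "ty": 0, "tz": 0.1, "turn": 0}
    - {"tx": 0, "ty": 0, "tz": 0.2, "turn": 0}
    - {"tx": 0, "ty": 0, "tz": 0.2, "turn": 0}
    - {"tx": 0, "ty": 0, "tz": 0.2, "turn": 0}
  hand: 40

```text
clock: 12.65
tool_pos: [454.3, 267.4, 198.6]
eef_rot: [-0.019, 1.0, 0.0, -0.0]
ft_force: [0.0, 0.0, -0.2]
width: 0.456
grasp_force: 0.0
```

Emit:
play_rows:
  series:
    - {"tx": 0.094, "ty": 0.0035, "tz": 0, "turn": 0}
    - {"tx": 0.094, "ty": 0.0035, "tz": 0, "turn": 0}
    - {"tx": 0.094, "ty": 0.0035, "tz": 0, "turn": 0}
    - {"tx": 0.094, "ty": 0.0035, "tz": 0, "turn": 0}
    - {"tx": 0.094, "ty": 0.0035, "tz": -0.05, "turn": 0}
    - {"tx": 0.094, "ty": 0.0035, "tz": -0.09, "turn": 0}
    - {"tx": 0.094, "ty": 0.0035, "tz": -0.09, "turn": 0}
    - {"tx": 0.094, "ty": 0.0035, "tz": -0.09, "turn": 0}
  hand: 0
  force: 10

```text
clock: 13.65
tool_pos: [492.4, 269.1, 163.4]
eef_rot: [-0.019, 1.0, 0.0, 0.0]
ft_force: [-0.8, -0.5, 0.5]
width: 0.003
grasp_force: 0.0
```

```bash
python3 -c "
from h import *
st(3)
c=cap('side'); im=cv2.cvtColor(c['color'],cv2.COLOR_RGB2BGR)[180:300,190:310]
w=cv2.cvtColor(cap('wrist')['color'],cv2.COLOR_RGB2BGR)[100:300,220:420]
cv2.imwrite('pics/v7.png',np.hstack([cv2.resize(im,(400,400)),cv2.resize(w,(400,400))]))
print(proj(c,[[492,268.9,152.5],[492,268.9,132.5]]))"
```

```text
13.75 mean [ 4.92467e+02  2.69214e+02  1.63549e+02  3.80000e-02 -2.80000e-01
 -1.66000e-01  7.31000e-01] std [0.06 0.06 0.11 0.   0.41 0.44 0.21] w 0.6 gf 0.0
[[238.03590924 236.20955601]
 [238.56681524 242.97762835]]
```

View pics/v7.png

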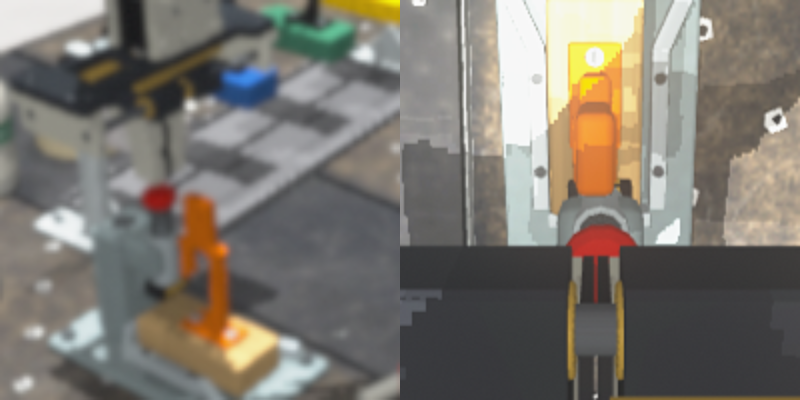

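Emit:
play_rows:
  series:
    - {"tx": 0, "ty": 0, "tz": -0.025, "turn": 0}
    - {"tx": 0, "ty": 0, "tz": -0.045, "turn": 0}
    - {"tx": 0, "ty": 0, "tz": -0.065, "turn": 0}
    - {"tx": 0, "ty": 0, "tz": -0.076, "turn": 0}
    - {"tx": 0, "ty": 0, "tz": -0.08, "turn": 0}
    - {"tx": 0, "ty": 0, "tz": -0.08, "turn": 0}

```text
clock: 14.65
tool_pos: [492.8, 269.4, 132.4]
eef_rot: [-0.019, 1.0, 0.0, 0.001]
ft_force: [-3.0, -0.8, 15.0]
width: 0.006
grasp_force: 7.7
```

```bash
python3 -c "
from h import *
st(3)"
```

```text
14.75 mean [ 4.92796e+02  2.69358e+02  1.32397e+02  3.80000e-02 -3.92200e+00
 -6.66000e-01  1.45240e+01] std [0.01 0.   0.   0.   0.67 0.16 0.42] w 0.6 gf 7.656173635477899
```

Emit:
play_rows:
  series:
    - {"tx": 0, "ty": 0, "tz": -0.003, "turn": 0}
    - {"tx": 0, "ty": 0, "tz": -0.003, "turn": 0}
    - {"tx": 0, "ty": 0, "tz": -0.003, "turn": 0}

```text
clock: 15.18
tool_pos: [492.9, 269.4, 132.3]
eef_rot: [-0.019, 1.0, 0.001, 0.001]
ft_force: [-7.3, -1.7, 23.2]
width: 0.003
grasp_force: 11.9
```

```bash
python3 -c "
from h import *
st(2)"
```

```text
15.22 mean [ 4.92906e+02  2.69387e+02  1.32310e+02  3.80000e-02 -7.64300e+00
 -1.57000e+00  2.32680e+01] std [0.   0.   0.   0.   0.37 0.18 0.1 ] w 0.4 gf 11.896684136908107
```

Emit:
play_rows:
  series:
    - {"tx": 0, "ty": 0, "tz": 0.06, "turn": 0}
    - {"tx": 0, "ty": 0, "tz": 0.165, "turn": 0}
    - {"tx": 0, "ty": 0, "tz": 0.165, "turn": 0}
    - {"tx": -0.096, "ty": -0.004, "tz": 0.165, "turn": 0}
    - {"tx": -0.096, "ty": -0.004, "tz": 0.165, "turn": 0}
    - {"tx": -0.096, "ty": -0.004, "tz": 0.165, "turn": 0}

```text
clock: 16.02
tool_pos: [453.7, 267.3, 195.2]
eef_rot: [-0.019, 1.0, -0.0, -0.0]
ft_force: [0.4, -0.1, 0.6]
width: 0.003
grasp_force: 0.0
```

Emit:
play_rows:
  series:
    - {"tx": 0, "ty": 0, "tz": 0, "turn": 0}
    - {"tx": 0, "ty": 0, "tz": 0, "turn": 0}
    - {"tx": 0, "ty": 0, "tz": 0, "turn": 0}
    - {"tx": 0, "ty": 0, "tz": -0.1, "turn": 0}
    - {"tx": 0, "ty": 0, "tz": -0.185, "turn": 0}
    - {"tx": 0, "ty": 0, "tz": -0.185, "turn": 0}
    - {"tx": 0, "ty": 0, "tz": -0.185, "turn": 0}
    - {"tx": 0, "ty": 0, "tz": -0.185, "turn": 0}
  hand: 40

```text
clock: 17.02
tool_pos: [454.6, 268.1, 123.3]
eef_rot: [-0.019, 1.0, 0.001, 0.001]
ft_force: [0.3, 0.3, 0.6]
width: 0.46
grasp_force: 0.0
```

```bash
python3 -c "
from h import *
st(3)"
```

```text
17.12 mean [ 4.54447e+02  2.68012e+02  1.23162e+02  3.70000e-02 -5.40000e-02
  3.18000e-01 -1.40000e-02] std [0.12 0.1  0.16 0.   0.28 0.59 0.49] w 39.9 gf 0.0
```

Emit:
play_rows:
  series:
    - {"tx": 0, "ty": 0, "tz": 0, "turn": 0}
    - {"tx": 0, "ty": 0, "tz": 0, "turn": 0}
    - {"tx": 0, "ty": 0, "tz": 0, "turn": 0}
    - {"tx": 0, "ty": 0, "tz": 0, "turn": 0}
    - {"tx": 0, "ty": 0, "tz": 0.01, "turn": 0}
    - {"tx": 0, "ty": 0, "tz": 0.01, "turn": 0}
    - {"tx": -0.06, "ty": -0.002, "tz": 0.01, "turn": 0}
    - {"tx": -0.12, "ty": -0.0045, "tz": 0.01, "turn": 0}
    - {"tx": -0.175, "ty": -0.0065, "tz": 0.01, "turn": 0}
    - {"tx": -0.175, "ty": -0.0065, "tz": 0.01, "turn": 0}
    - {"tx": -0.175, "ty": -0.0065, "tz": 0.01, "turn": 0}
  hand: 4
  force: 25

```text
clock: 18.55
tool_pos: [384.1, 265.1, 126.0]
eef_rot: [-0.019, 1.0, 0.0, 0.0]
ft_force: [0.8, -0.6, -2.2]
width: 0.136
grasp_force: 25.0
```

Emit:
play_rows:
  series:
    - {"tx": 0, "ty": 0, "tz": 0.15, "turn": 0}
    - {"tx": 0, "ty": 0, "tz": 0.3, "turn": 0}
    - {"tx": 0, "ty": 0, "tz": 0.3, "turn": 0}
    - {"tx": 0, "ty": 0, "tz": 0.3, "turn": 0}
    - {"tx": 0, "ty": 0, "tz": 0.3, "turn": 0}

```text
clock: 19.18
tool_pos: [383.5, 264.0, 244.2]
eef_rot: [-0.018, 1.0, -0.001, -0.001]
ft_force: [0.5, -0.3, -2.0]
width: 0.133
grasp_force: 25.0
```

```bash
python3 -c "
from h import *
st(3)"
```

```text
19.27 mean [ 3.83497e+02  2.64115e+02  2.44280e+02  3.70000e-02  4.00000e-03
 -2.10000e-01 -2.07800e+00] std [0.05 0.09 0.12 0.   0.54 0.04 0.23] w 12.1 gf 24.99896675348282
```

Emit:
play_rows:
  series:
    - {"tx": 0.04, "ty": -0.185, "tz": 0, "turn": 0.05}
    - {"tx": 0.04, "ty": -0.185, "tz": 0, "turn": 0.05}
    - {"tx": 0.44, "ty": -0.4475, "tz": 0, "turn": 0.05}
    - {"tx": 0.44, "ty": -0.4475, "tz": 0, "turn": 0.05}
    - {"tx": 0.44, "ty": -0.4475, "tz": 0, "turn": 0.05}
    - {"tx": 0.44, "ty": -0.4475, "tz": 0, "turn": 0.05}
    - {"tx": 0.44, "ty": -0.4475, "tz": 0, "turn": 0.05}
    - {"tx": 0.44, "ty": -0.4475, "tz": 0, "turn": 0.05}
    - {"tx": 0.44, "ty": -0.4475, "tz": 0, "turn": 0.05}

```text
clock: 20.45
tool_pos: [559.2, 86.6, 246.2]
eef_rot: [-0.032, 0.999, 0.0, 0.0]
ft_force: [-0.7, -0.8, -1.2]
width: 0.134
grasp_force: 25.0
```

```bash
python3 -c "
from h import *
st(3)"
```

```text
20.55 mean [ 5.59309e+02  8.65780e+01  2.46266e+02  6.40000e-02  7.80000e-02
 -1.45000e-01 -1.96900e+00] std [0.07 0.05 0.02 0.   0.58 0.46 0.67] w 12.0 gf 24.99823272228241
```

Emit:
play_rows:
  series:
    - {"tx": 0.07, "ty": 0.003, "tz": 0, "turn": 0}
    - {"tx": 0.14, "ty": 0.006, "tz": 0, "turn": 0}
    - {"tx": 0.21, "ty": 0.01, "tz": 0, "turn": 0}
    - {"tx": 0.2745, "ty": 0.013, "tz": 0, "turn": 0}
    - {"tx": 0.2745, "ty": 0.013, "tz": 0, "turn": 0}
    - {"tx": 0.2745, "ty": 0.013, "tz": 0, "turn": 0}
    - {"tx": 0.2745, "ty": 0.013, "tz": 0, "turn": 0}

```text
clock: 21.48
tool_pos: [669.0, 91.1, 246.2]
eef_rot: [-0.031, 1.0, 0.0, 0.0]
ft_force: [-0.3, -0.2, -2.2]
width: 0.137
grasp_force: 25.0
```

```bash
python3 -c "
from h import *
st(3)
c=cap('side'); im=cv2.cvtColor(c['color'],cv2.COLOR_RGB2BGR)[140:260,190:350]
w=cv2.cvtColor(cap('scene')['color'],cv2.COLOR_RGB2BGR)[120:240,300:420]
cv2.imwrite('pics/v8.png',np.vstack([cv2.resize(im,(400,300)),cv2.resize(w,(300,300))[:,:300].repeat(1,0) if 0 else cv2.resize(w,(400,300))]))"
```

```text
21.57 mean [ 6.69115e+02  9.10720e+01  2.46251e+02  6.30000e-02  1.90000e-01
 -3.84000e-01 -2.40900e+00] std [0.07 0.01 0.07 0.   0.33 0.24 0.25] w 11.7 gf 24.999785721302032
```

Emit:
play_rows:
  series:
    - {"tx": 0, "ty": 0.001, "tz": -0.05, "turn": 0}
    - {"tx": 0, "ty": 0.001, "tz": -0.08, "turn": 0}
    - {"tx": 0, "ty": 0.001, "tz": -0.095, "turn": 0}
    - {"tx": 0, "ty": 0.001, "tz": -0.1, "turn": 0}
    - {"tx": 0, "ty": 0.001, "tz": -0.1, "turn": 0}
    - {"tx": 0, "ty": 0.001, "tz": -0.1, "turn": 0}

```text
clock: 22.48
tool_pos: [669.9, 91.4, 206.3]
eef_rot: [-0.031, 1.0, 0.0, 0.0]
ft_force: [0.2, 0.2, -2.6]
width: 0.135
grasp_force: 25.0
```

```bash
python3 -c "
from h import *
st(3)"
```

```text
22.57 mean [ 6.69841e+02  9.14130e+01  2.06267e+02  6.20000e-02  6.30000e-02
 -3.30000e-02 -2.35500e+00] std [0.03 0.01 0.04 0.   0.22 0.18 0.24] w 11.9 gf 24.9997079372406
```

Emit:
play_rows:
  series:
    - {"tx": -0.001, "ty": 0, "tz": -0.004, "turn": 0}
    - {"tx": -0.001, "ty": 0, "tz": -0.007, "turn": 0}
    - {"tx": -0.001, "ty": 0, "tz": -0.007, "turn": 0}

```text
clock: 23.0
tool_pos: [669.2, 91.3, 202.8]
eef_rot: [-0.031, 1.0, -0.0, -0.0]
ft_force: [0.3, -0.9, -1.6]
width: 0.137
grasp_force: 25.0
```

```bash
python3 -c "
from h import *
st(3)"
```

```text
23.1 mean [ 6.69187e+02  9.13170e+01  2.02886e+02  6.20000e-02  1.73000e-01
 -5.78000e-01 -1.82400e+00] std [0.02 0.01 0.04 0.   0.11 0.24 0.18] w 12.1 gf 24.999695420265198
```

Emit:
play_rows:
  series:
    - {"tx": 0, "ty": 0, "tz": -0.003, "turn": 0}
    - {"tx": 0, "ty": 0, "tz": -0.004, "turn": 0}
    - {"tx": 0, "ty": 0, "tz": -0.004, "turn": 0}

```text
clock: 23.52
tool_pos: [669.4, 91.4, 202.7]
eef_rot: [-0.031, 1.0, 0.0, 0.001]
ft_force: [-3.8, 0.8, 5.3]
width: 0.139
grasp_force: 25.0
```

```bash
python3 -c "
from h import *
st(3)"
```

```text
23.62 mean [ 6.69389e+02  9.13450e+01  2.02641e+02  6.30000e-02 -3.05600e+00
  2.18000e-01  5.57600e+00] std [0.01 0.   0.02 0.   0.55 0.61 0.2 ] w 11.8 gf 25.000674426555634
```

Emit:
play_rows:
  series:
    - {"tx": -0.0015, "ty": 0, "tz": 0.002, "turn": 0}
    - {"tx": -0.0015, "ty": 0, "tz": 0.002, "turn": 0}

```text
clock: 23.92
tool_pos: [668.9, 91.4, 202.6]
eef_rot: [-0.031, 1.0, 0.0, 0.0]
ft_force: [0.1, -0.1, 1.9]
width: 0.136
grasp_force: 25.0
```

Emit:
play_rows:
  series:
    - {"tx": 0, "ty": 0, "tz": 0, "turn": 0}
    - {"tx": 0, "ty": 0, "tz": 0, "turn": 0}
    - {"tx": 0, "ty": 0, "tz": 0, "turn": 0}
    - {"tx": 0, "ty": 0, "tz": 0, "turn": 0}
    - {"tx": 0, "ty": 0, "tz": 0.1, "turn": 0}
    - {"tx": 0, "ty": 0, "tz": 0.2, "turn": 0}
    - {"tx": 0, "ty": 0, "tz": 0.3, "turn": 0}
    - {"tx": 0, "ty": 0, "tz": 0.4, "turn": 0}
    - {"tx": 0, "ty": 0, "tz": 0.5, "turn": 0}
    - {"tx": 0, "ty": 0, "tz": 0.5, "turn": 0}
    - {"tx": 0, "ty": 0, "tz": 0.5, "turn": 0}
    - {"tx": 0, "ty": 0, "tz": 0.5, "turn": 0}
  hand: 40

```text
clock: 25.42
tool_pos: [668.2, 91.3, 400.8]
eef_rot: [-0.031, 1.0, -0.0, -0.001]
ft_force: [-0.1, -0.1, -0.2]
width: 0.458
grasp_force: 0.0
```

```bash
python3 - <<'E'
from h import *
import pickle
st(2)
c={n:cap(n) for n in("wrist","side","scene")}; pickle.dump(c,open("c9.pkl","wb"))
# colour centroids of tab tops etc: compare orange/pale pixels before/after in side view for medium
o=pickle.load(open("c2.pkl","rb"))
for n in("side","scene"):
    for d in (o,c):
        hsv=cv2.cvtColor(d[n]["color"],cv2.COLOR_RGB2HSV); m=cv2.inRange(hsv,(5,150,90),(18,255,255))
        k,l,s,ct=cv2.connectedComponentsWithStats(m); print(n,[(s[i,:5].tolist(),ct[i].round(1).tolist()) for i in range(1,k) if s[i,4]>60])
im=cv2.cvtColor(c['side']['color'],cv2.COLOR_RGB2BGR)[150:270,190:390]
w=cv2.cvtColor(c['wrist']['color'],cv2.COLOR_RGB2BGR)[:250,100:560]
cv2.imwrite('pics/v9.png',np.vstack([cv2.resize(im,(552,290)),cv2.resize(w,(552,300))]))
E
```

```text
25.48 mean [ 6.68291e+02  9.13290e+01  4.00858e+02  6.20000e-02 -2.40000e-02
 -2.83000e-01 -1.10000e-01] std [0.05 0.01 0.05 0.   0.1  0.17 0.06] w 40.0 gf 0.0
side [([312, 192, 36, 52, 628], [327.4, 219.5])]
side [([236, 171, 13, 38, 195], [242.5, 189.5]), ([318, 192, 30, 40, 356], [333.0, 215.4])]
scene []
scene []
```

View pics/v9.png

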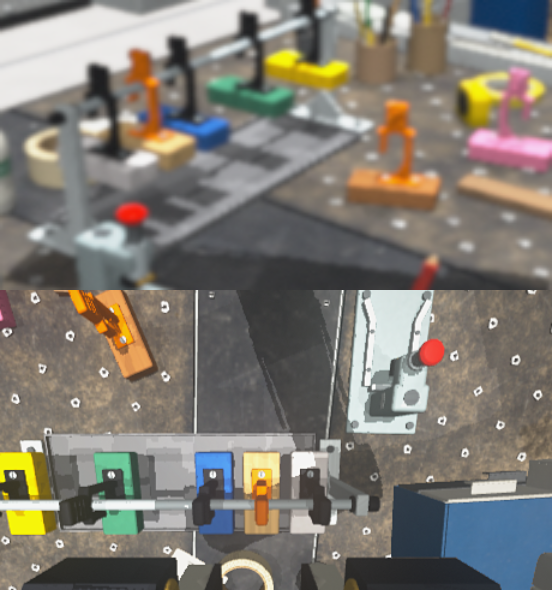

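Emit:
play_rows:
  series:
    - {"tx": -0.512, "ty": -0.527, "tz": -0.447, "turn": 0.744}
    - {"tx": -0.512, "ty": -0.527, "tz": -0.447, "turn": 0.744}
    - {"tx": -0.512, "ty": -0.527, "tz": -0.447, "turn": 0.744}
    - {"tx": -0.512, "ty": -0.527, "tz": -0.447, "turn": 0.744}
    - {"tx": -0.512, "ty": -0.527, "tz": -0.447, "turn": 0.744}
    - {"tx": -0.512, "ty": -0.527, "tz": -0.447, "turn": 0.744}
    - {"tx": -0.512, "ty": -0.527, "tz": -0.447, "turn": 0.744}
    - {"tx": -0.512, "ty": -0.527, "tz": -0.447, "turn": 0.744}
    - {"tx": -0.512, "ty": -0.527, "tz": -0.447, "turn": 0.744}
  hand: 46

```text
clock: 26.8
tool_pos: [464.9, -118.9, 223.9]
eef_rot: [-0.216, 0.976, -0.0, 0.001]
ft_force: [0.8, 0.1, -0.1]
width: 0.521
grasp_force: 0.0
```

```bash
cat > iou.py <<'E'
from h import *
import itertools,pickle
from scipy.optimize import minimize
BX=[((-55,55),(-24,24),(0,30)),((-20,-11),(-6,6),(30,106)),((-13,13),(-6,6),(108,148)),((-20,19),(-6,6),(95,112))]
def sil(c,p,S=4):
    R=np.array([[np.cos(p[2]),-np.sin(p[2])],[np.sin(p[2]),np.cos(p[2])]])
    m=np.zeros((400*S//2,640*S//2),np.uint8)
    for b in BX:
        q=np.array(list(itertools.product(*b)),float); q[:,:2]=q[:,:2]@R.T+p[:2]
        cv2.fillPoly(m,[cv2.convexHull((proj(c,q)*S/2*16).astype(np.int32))],1,shift=4)
    return cv2.resize(m.astype(np.float32),(640,400),interpolation=cv2.INTER_AREA)
def locate(c,p0,lim=260):
    hsv=cv2.cvtColor(c["color"],cv2.COLOR_RGB2HSV); m=cv2.inRange(hsv,(3,110,70),(20,255,255))
    near=cv2.dilate((sil(c,p0)>0).astype(np.uint8),np.ones((41,41))); m=((m>0)&(near>0)).astype(np.float32); m[lim:]=0
    def f(p): s=sil(c,p); s[lim:]=0; return 1-np.minimum(s,m).sum()/np.maximum(s,m).sum()
    b=minimize(f,p0,method="Nelder-Mead",options=dict(initial_simplex=np.array(p0)+np.array([[0,0,0],[8,0,0],[0,8,0],[0,0,.1]])))
    return b.x.round(3),1-b.fun
E
python3 - <<'E'
from iou import *
st(2)
o=pickle.load(open("c2.pkl","rb"))["wrist"]; print(locate(o,[463.4,-119.6,.434],225))
c=cap("wrist","w10"); print(locate(c,[463.4,-119.6,.434],220))
print(proj(c,[[463.4,-119.6,127]]))
E
```

```text
26.85 mean [ 4.64800e+02 -1.18924e+02  2.23844e+02  4.35000e-01  3.55000e-01
 -2.19000e-01  4.83000e-01] std [0.06 0.02 0.06 0.   0.47 0.35 0.57] w 46.1 gf 0.0
(array([ 4.63973e+02, -1.21439e+02,  4.56000e-01]), np.float64(0.8354550004005432))
(array([ 4.64689e+02, -1.20454e+02,  4.46000e-01]), np.float64(0.6852246522903442))
[[317.15970417 200.70449494]]
```

Emit:
play_rows:
  series:
    - {"tx": -0.002, "ty": -0.002, "tz": -0.15, "turn": 0.01}
    - {"tx": -0.002, "ty": -0.002, "tz": -0.28, "turn": 0.01}
    - {"tx": -0.002, "ty": -0.002, "tz": -0.28, "turn": 0.01}
    - {"tx": -0.002, "ty": -0.002, "tz": -0.28, "turn": 0.01}
    - {"tx": -0.002, "ty": -0.002, "tz": -0.28, "turn": 0.01}

```text
clock: 27.58
tool_pos: [464.8, -120.1, 113.6]
eef_rot: [-0.218, 0.976, -0.0, 0.002]
ft_force: [0.1, -0.4, -0.1]
width: 0.523
grasp_force: 0.0
```

Emit:
play_rows:
  series:
    - {"tx": 0, "ty": 0, "tz": 0, "turn": 0}
    - {"tx": 0, "ty": 0, "tz": 0, "turn": 0}
    - {"tx": 0, "ty": 0, "tz": 0, "turn": 0}
    - {"tx": 0, "ty": 0, "tz": 0, "turn": 0}
    - {"tx": 0, "ty": 0, "tz": 0, "turn": 0}
  hand: 4
  force: 25

```text
clock: 28.2
tool_pos: [462.9, -120.3, 111.3]
eef_rot: [-0.218, 0.976, 0.0, -0.0]
ft_force: [-0.3, 0.2, 0.4]
width: 0.132
grasp_force: 25.0
```

```bash
python3 -c "
from h import *
st(2)"
```

```text
28.25 mean [ 4.62953e+02 -1.20270e+02  1.11288e+02  4.39000e-01 -4.42000e-01
 -8.60000e-02  1.56000e-01] std [0.02 0.02 0.01 0.   0.13 0.31 0.26] w 11.8 gf 24.99671459197998
```

Emit:
play_rows:
  series:
    - {"tx": 0, "ty": 0, "tz": 0.1, "turn": 0}
    - {"tx": 0, "ty": 0, "tz": 0.2, "turn": 0}
    - {"tx": -0.191, "ty": 0.963, "tz": 0.2, "turn": -0.804}
    - {"tx": -0.191, "ty": 0.963, "tz": 0.2, "turn": -0.804}
    - {"tx": -0.191, "ty": 0.963, "tz": 0.2, "turn": -0.804}
    - {"tx": -0.191, "ty": 0.963, "tz": 0.2, "turn": -0.804}
    - {"tx": -0.191, "ty": 0.963, "tz": 0.2, "turn": -0.804}
    - {"tx": -0.191, "ty": 0.963, "tz": 0.2, "turn": -0.804}
    - {"tx": -0.191, "ty": 0.963, "tz": 0.2, "turn": -0.804}
    - {"tx": -0.191, "ty": 0.963, "tz": 0.2, "turn": -0.804}
    - {"tx": -0.191, "ty": 0.963, "tz": 0.2, "turn": -0.804}
    - {"tx": -0.191, "ty": 0.963, "tz": 0.2, "turn": -0.804}

```text
clock: 29.8
tool_pos: [386.6, 264.0, 191.2]
eef_rot: [-0.018, 1.0, -0.0, -0.0]
ft_force: [0.4, 0.3, -2.2]
width: 0.135
grasp_force: 25.0
```

```bash
python3 -c "
from h import *
st(6)"
```

```text
30.05 mean [ 3.86792e+02  2.64160e+02  1.91392e+02  3.60000e-02  5.30000e-02
  2.70000e-02 -1.98400e+00] std [0.07 0.16 0.1  0.   0.32 0.28 0.31] w 11.6 gf 24.999727606773376
```

Emit:
play_rows:
  series:
    - {"tx": 0, "ty": 0.001, "tz": -0.1, "turn": 0}
    - {"tx": 0, "ty": 0.001, "tz": -0.158, "turn": 0}
    - {"tx": 0, "ty": 0.001, "tz": -0.158, "turn": 0}
    - {"tx": 0, "ty": 0.001, "tz": -0.158, "turn": 0}
    - {"tx": 0, "ty": 0.001, "tz": -0.158, "turn": 0}
    - {"tx": 0, "ty": 0.001, "tz": -0.158, "turn": 0}

```text
clock: 30.85
tool_pos: [386.9, 265.7, 128.9]
eef_rot: [-0.019, 1.0, 0.001, 0.0]
ft_force: [-0.8, -0.3, -1.6]
width: 0.136
grasp_force: 25.0
```

```bash
python3 -c "
from h import *
st(4)"
```

```text
31.0 mean [ 3.86794e+02  2.65596e+02  1.28723e+02  3.70000e-02  1.71000e-01
 -2.16000e-01 -1.87700e+00] std [0.07 0.09 0.16 0.   0.74 0.46 0.29] w 11.8 gf 24.99965786933899
```

Emit:
play_rows:
  series:
    - {"tx": 0, "ty": -0.002, "tz": -0.01, "turn": 0}
    - {"tx": 0, "ty": -0.002, "tz": -0.01, "turn": 0}
    - {"tx": 0.05, "ty": 0.0, "tz": -0.01, "turn": 0}
    - {"tx": 0.1, "ty": 0.002, "tz": -0.01, "turn": 0}
    - {"tx": 0.145, "ty": 0.004, "tz": -0.01, "turn": 0}
    - {"tx": 0.145, "ty": 0.004, "tz": -0.01, "turn": 0}
    - {"tx": 0.145, "ty": 0.004, "tz": -0.01, "turn": 0}

```text
clock: 31.92
tool_pos: [444.5, 266.5, 123.8]
eef_rot: [-0.018, 1.0, -0.0, -0.0]
ft_force: [-0.2, -1.3, -2.3]
width: 0.134
grasp_force: 25.0
```

```bash
python3 -c "
from h import *
st(3)"
```

```text
32.02 mean [ 4.44357e+02  2.66617e+02  1.23922e+02  3.70000e-02 -8.80000e-02
  2.99000e-01 -1.81100e+00] std [0.11 0.07 0.1  0.   0.31 1.11 0.63] w 11.6 gf 24.99988228082657
```

Emit:
play_rows:
  series:
    - {"tx": 0.005, "ty": 0, "tz": 0, "turn": 0}
    - {"tx": 0.01, "ty": 0, "tz": 0, "turn": 0}
    - {"tx": 0.015, "ty": 0, "tz": 0, "turn": 0}
    - {"tx": 0.019, "ty": 0.001, "tz": 0, "turn": 0}
    - {"tx": 0.019, "ty": 0.001, "tz": 0, "turn": 0}
    - {"tx": 0.019, "ty": 0.001, "tz": 0, "turn": 0}

```text
clock: 32.83
tool_pos: [452.2, 267.3, 124.1]
eef_rot: [-0.019, 1.0, -0.0, -0.0]
ft_force: [0.5, -0.2, -1.7]
width: 0.135
grasp_force: 25.0
```

```bash
python3 -c "
from h import *
st(3)"
```

```text
32.92 mean [ 4.52223e+02  2.67337e+02  1.24142e+02  3.70000e-02  8.80000e-02
  2.75000e-01 -1.68400e+00] std [0.01 0.   0.02 0.   0.78 0.35 0.05] w 12.2 gf 24.999791085720062
```

Not at the stop yet; creep on.

Emit:
play_rows:
  series:
    - {"tx": 0.002, "ty": 0, "tz": 0, "turn": 0}
    - {"tx": 0.004, "ty": 0, "tz": 0, "turn": 0}
    - {"tx": 0.006, "ty": 0, "tz": 0, "turn": 0}
    - {"tx": 0.006, "ty": 0, "tz": 0, "turn": 0}

```text
clock: 33.48
tool_pos: [454.3, 267.1, 124.0]
eef_rot: [-0.019, 1.0, -0.0, -0.0]
ft_force: [-4.3, 0.2, 1.1]
width: 0.138
grasp_force: 25.0
```

```bash
python3 -c "
from h import *
st(3)"
```

```text
33.58 mean [ 4.54308e+02  2.67127e+02  1.24043e+02  3.70000e-02 -4.81800e+00
  3.00000e-03  7.26000e-01] std [0.03 0.03 0.03 0.   0.37 0.57 0.69] w 12.2 gf 24.999808073043823
```

Emit:
play_rows:
  series:
    - {"tx": 0, "ty": 0, "tz": -0.004, "turn": 0}
    - {"tx": 0, "ty": 0, "tz": -0.008, "turn": 0}
    - {"tx": 0, "ty": 0, "tz": -0.009, "turn": 0}
    - {"tx": 0, "ty": 0, "tz": -0.009, "turn": 0}

```text
clock: 34.12
tool_pos: [454.8, 267.3, 122.2]
eef_rot: [-0.019, 1.0, 0.0, 0.0]
ft_force: [-10.9, -1.4, 16.3]
width: 0.139
grasp_force: 25.0
```

```bash
python3 -c "
from h import *
st(3)"
```

```text
34.23 mean [ 4.54744e+02  2.67348e+02  1.22231e+02  3.80000e-02 -1.14490e+01
 -1.76600e+00  1.65880e+01] std [0.01 0.   0.01 0.   0.6  0.25 0.28] w 11.7 gf 25.003805458545685
```

Emit:
play_rows:
  series:
    - {"tx": 0, "ty": 0, "tz": 0.002, "turn": 0}
    - {"tx": 0, "ty": 0, "tz": 0.002, "turn": 0}

```text
clock: 34.52
tool_pos: [454.7, 267.3, 122.3]
eef_rot: [-0.019, 1.0, 0.0, 0.0]
ft_force: [-7.7, -1.3, 9.6]
width: 0.135
grasp_force: 25.0
```

Emit:
play_rows:
  series:
    - {"tx": 0, "ty": 0, "tz": 0, "turn": 0}
    - {"tx": 0, "ty": 0, "tz": 0, "turn": 0}
    - {"tx": 0, "ty": 0, "tz": 0, "turn": 0}
    - {"tx": 0, "ty": 0, "tz": 0, "turn": 0}
    - {"tx": 0, "ty": 0, "tz": 0.1, "turn": 0}
    - {"tx": 0, "ty": 0, "tz": 0.195, "turn": 0}
    - {"tx": 0, "ty": 0, "tz": 0.195, "turn": 0}
    - {"tx": 0, "ty": 0, "tz": 0.195, "turn": 0}
  hand: 40

```text
clock: 35.52
tool_pos: [454.3, 267.2, 199.0]
eef_rot: [-0.019, 1.0, 0.0, -0.0]
ft_force: [-0.4, -0.4, -0.4]
width: 0.459
grasp_force: 0.0
```

Emit:
play_rows:
  series:
    - {"tx": 0.094, "ty": 0.0045, "tz": 0, "turn": 0}
    - {"tx": 0.094, "ty": 0.0045, "tz": 0, "turn": 0}
    - {"tx": 0.094, "ty": 0.0045, "tz": 0, "turn": 0}
    - {"tx": 0.094, "ty": 0.0045, "tz": 0, "turn": 0}
    - {"tx": 0.094, "ty": 0.0045, "tz": -0.05, "turn": 0}
    - {"tx": 0.094, "ty": 0.0045, "tz": -0.09, "turn": 0}
    - {"tx": 0.094, "ty": 0.0045, "tz": -0.09, "turn": 0}
    - {"tx": 0.094, "ty": 0.0045, "tz": -0.09, "turn": 0}
  hand: 0
  force: 10

```text
clock: 36.52
tool_pos: [492.4, 269.3, 163.8]
eef_rot: [-0.019, 1.0, 0.0, 0.0]
ft_force: [0.2, -0.1, -0.1]
width: 0.006
grasp_force: 0.0
```

```bash
python3 -c "
from h import *
st(3)"
```

```text
36.62 mean [ 4.92494e+02  2.69425e+02  1.63974e+02  3.80000e-02 -1.28000e-01
  4.00000e-03 -2.13000e-01] std [0.06 0.06 0.1  0.   0.34 0.34 0.38] w 0.4 gf 0.0
```

Emit:
play_rows:
  series:
    - {"tx": 0, "ty": 0, "tz": -0.025, "turn": 0}
    - {"tx": 0, "ty": 0, "tz": -0.045, "turn": 0}
    - {"tx": 0, "ty": 0, "tz": -0.065, "turn": 0}
    - {"tx": 0, "ty": 0, "tz": -0.077, "turn": 0}
    - {"tx": 0, "ty": 0, "tz": -0.084, "turn": 0}
    - {"tx": 0, "ty": 0, "tz": -0.084, "turn": 0}
    - {"tx": 0, "ty": 0, "tz": -0.084, "turn": 0}

```text
clock: 37.55
tool_pos: [492.9, 269.6, 132.3]
eef_rot: [-0.019, 1.0, 0.001, 0.001]
ft_force: [-7.5, -2.1, 23.1]
width: 0.008
grasp_force: 11.8
```

```bash
python3 -c "
from h import *
st(3)"
```

```text
37.65 mean [ 4.92915e+02  2.69623e+02  1.32303e+02  3.80000e-02 -7.41300e+00
 -1.85300e+00  2.32300e+01] std [0.   0.   0.   0.   0.12 0.26 0.22] w 0.6 gf 11.738512849769904
```

Bottomed. Same retreat and regrasp as before.

Emit:
play_rows:
  series:
    - {"tx": 0, "ty": 0, "tz": 0.06, "turn": 0}
    - {"tx": 0, "ty": 0, "tz": 0.165, "turn": 0}
    - {"tx": 0, "ty": 0, "tz": 0.165, "turn": 0}
    - {"tx": -0.096, "ty": -0.005, "tz": 0.165, "turn": 0}
    - {"tx": -0.096, "ty": -0.005, "tz": 0.165, "turn": 0}
    - {"tx": -0.096, "ty": -0.005, "tz": 0.165, "turn": 0}

```text
clock: 38.45
tool_pos: [453.7, 267.1, 195.2]
eef_rot: [-0.019, 1.0, -0.0, -0.0]
ft_force: [0.5, 0.2, -0.0]
width: 0.006
grasp_force: 0.0
```

Emit:
play_rows:
  series:
    - {"tx": 0, "ty": 0, "tz": 0, "turn": 0}
    - {"tx": 0, "ty": 0, "tz": 0, "turn": 0}
    - {"tx": 0, "ty": 0, "tz": 0, "turn": 0}
    - {"tx": 0, "ty": 0, "tz": -0.1, "turn": 0}
    - {"tx": 0, "ty": 0, "tz": -0.185, "turn": 0}
    - {"tx": 0, "ty": 0, "tz": -0.185, "turn": 0}
    - {"tx": 0, "ty": 0, "tz": -0.185, "turn": 0}
    - {"tx": 0, "ty": 0, "tz": -0.185, "turn": 0}
  hand: 40

```text
clock: 39.45
tool_pos: [454.6, 267.9, 123.3]
eef_rot: [-0.019, 1.0, 0.001, 0.001]
ft_force: [-0.0, -0.5, -0.1]
width: 0.453
grasp_force: 0.0
```

```bash
python3 -c "
from h import *
st(3)"
```

```text
39.55 mean [ 4.54450e+02  2.67797e+02  1.23162e+02  3.70000e-02 -2.25000e-01
 -5.92000e-01  2.00000e-03] std [0.11 0.09 0.14 0.   0.18 0.09 0.7 ] w 40.3 gf 0.0
```

Emit:
play_rows:
  series:
    - {"tx": 0, "ty": 0, "tz": 0, "turn": 0}
    - {"tx": 0, "ty": 0, "tz": 0, "turn": 0}
    - {"tx": 0, "ty": 0, "tz": 0, "turn": 0}
    - {"tx": 0, "ty": 0, "tz": 0, "turn": 0}
    - {"tx": 0, "ty": 0, "tz": 0.01, "turn": 0}
    - {"tx": 0, "ty": 0, "tz": 0.01, "turn": 0}
    - {"tx": -0.06, "ty": -0.002, "tz": 0.01, "turn": 0}
    - {"tx": -0.12, "ty": -0.0045, "tz": 0.01, "turn": 0}
    - {"tx": -0.175, "ty": -0.0065, "tz": 0.01, "turn": 0}
    - {"tx": -0.175, "ty": -0.0065, "tz": 0.01, "turn": 0}
    - {"tx": -0.175, "ty": -0.0065, "tz": 0.01, "turn": 0}
  hand: 4
  force: 25

```text
clock: 40.98
tool_pos: [384.2, 264.9, 126.0]
eef_rot: [-0.019, 1.0, 0.0, 0.0]
ft_force: [-1.0, 0.4, -2.4]
width: 0.136
grasp_force: 25.0
```

Emit:
play_rows:
  series:
    - {"tx": 0, "ty": 0, "tz": 0.15, "turn": 0}
    - {"tx": 0, "ty": 0, "tz": 0.3, "turn": 0}
    - {"tx": 0, "ty": 0, "tz": 0.3, "turn": 0}
    - {"tx": 0, "ty": 0, "tz": 0.3, "turn": 0}
    - {"tx": 0, "ty": 0, "tz": 0.3, "turn": 0}

```text
clock: 41.6
tool_pos: [383.4, 263.9, 244.2]
eef_rot: [-0.018, 1.0, -0.001, -0.001]
ft_force: [-0.6, -0.4, -1.4]
width: 0.136
grasp_force: 25.0
```

```bash
python3 -c "
from h import *
st(3)"
```

```text
41.7 mean [ 3.83502e+02  2.63927e+02  2.44291e+02  3.70000e-02 -5.58000e-01
 -3.13000e-01 -2.15100e+00] std [0.05 0.08 0.12 0.   0.01 0.16 0.56] w 11.8 gf 24.999300241470337
```

Emit:
play_rows:
  series:
    - {"tx": 0.04, "ty": -0.185, "tz": 0, "turn": 0.05}
    - {"tx": 0.04, "ty": -0.185, "tz": 0, "turn": 0.05}
    - {"tx": 0.4, "ty": -0.77, "tz": 0, "turn": 0.05}
    - {"tx": 0.4, "ty": -0.77, "tz": 0, "turn": 0.05}
    - {"tx": 0.4, "ty": -0.77, "tz": 0, "turn": 0.05}
    - {"tx": 0.4, "ty": -0.77, "tz": 0, "turn": 0.05}
    - {"tx": 0.4, "ty": -0.77, "tz": 0, "turn": 0.05}
    - {"tx": 0.4, "ty": -0.77, "tz": 0, "turn": 0.05}
    - {"tx": 0.4, "ty": -0.77, "tz": 0, "turn": 0.05}
    - {"tx": 0.4, "ty": -0.77, "tz": 0, "turn": 0.05}
    - {"tx": 0.4, "ty": -0.77, "tz": 0, "turn": 0.05}

```text
clock: 43.12
tool_pos: [543.7, -42.6, 246.0]
eef_rot: [-0.032, 0.999, 0.0, 0.0]
ft_force: [1.0, 0.4, -2.4]
width: 0.137
grasp_force: 25.0
```

```bash
python3 -c "
from h import *
st(3)"
```

```text
43.23 mean [ 5.43694e+02 -4.27270e+01  2.46041e+02  6.40000e-02 -1.87000e-01
  2.28000e-01 -2.47100e+00] std [0.03 0.09 0.01 0.   0.83 0.09 0.08] w 11.8 gf 24.99947279691696
```

Emit:
play_rows:
  series:
    - {"tx": 0.09, "ty": 0.005, "tz": 0, "turn": 0}
    - {"tx": 0.17, "ty": 0.009, "tz": 0, "turn": 0}
    - {"tx": 0.25, "ty": 0.013, "tz": 0, "turn": 0}
    - {"tx": 0.333, "ty": 0.017, "tz": 0, "turn": 0}
    - {"tx": 0.333, "ty": 0.017, "tz": 0, "turn": 0}
    - {"tx": 0.333, "ty": 0.017, "tz": 0, "turn": 0}
    - {"tx": 0.333, "ty": 0.017, "tz": 0, "turn": 0}

```text
clock: 44.15
tool_pos: [676.4, -36.6, 246.2]
eef_rot: [-0.031, 1.0, 0.0, 0.0]
ft_force: [0.5, -0.8, -1.5]
width: 0.139
grasp_force: 25.0
```

Emit:
play_rows:
  series:
    - {"tx": 0, "ty": 0, "tz": -0.05, "turn": 0}
    - {"tx": 0, "ty": 0, "tz": -0.08, "turn": 0}
    - {"tx": 0, "ty": 0, "tz": -0.095, "turn": 0}
    - {"tx": 0, "ty": 0, "tz": -0.1, "turn": 0}
    - {"tx": 0, "ty": 0, "tz": -0.1, "turn": 0}
    - {"tx": 0, "ty": 0, "tz": -0.1, "turn": 0}

```text
clock: 44.9
tool_pos: [677.3, -36.6, 206.3]
eef_rot: [-0.031, 1.0, 0.0, 0.0]
ft_force: [0.1, 0.4, -2.1]
width: 0.136
grasp_force: 25.0
```

```bash
python3 -c "
from h import *
st(3)"
```

```text
45.0 mean [ 6.77250e+02 -3.66450e+01  2.06226e+02  6.20000e-02 -3.13000e-01
  2.62000e-01 -1.96700e+00] std [0.04 0.01 0.06 0.   0.33 0.19 0.26] w 11.8 gf 24.999599754810333
```

Emit:
play_rows:
  series:
    - {"tx": -0.001, "ty": 0, "tz": -0.005, "turn": 0}
    - {"tx": -0.001, "ty": 0, "tz": -0.009, "turn": 0}
    - {"tx": -0.001, "ty": 0, "tz": -0.01, "turn": 0}
    - {"tx": -0.001, "ty": 0, "tz": -0.01, "turn": 0}
    - {"tx": -0.001, "ty": 0, "tz": -0.01, "turn": 0}

```text
clock: 45.68
tool_pos: [677.1, -36.7, 202.5]
eef_rot: [-0.031, 1.0, -0.0, 0.001]
ft_force: [0.3, -0.4, 5.0]
width: 0.134
grasp_force: 25.0
```

```bash
python3 -c "
from h import *
st(3)"
```

```text
45.77 mean [ 6.77079e+02 -3.67080e+01  2.02504e+02  6.20000e-02  4.20000e-02
 -3.53000e-01  5.52600e+00] std [0.01 0.   0.01 0.   0.26 0.21 0.37] w 11.9 gf 25.00055730342865
```

Seated on the bar. Release and retreat upward, then check.

Emit:
play_rows:
  series:
    - {"tx": 0, "ty": 0, "tz": 0.001, "turn": 0}
    - {"tx": 0, "ty": 0, "tz": 0.001, "turn": 0}
    - {"tx": 0, "ty": 0, "tz": 0.001, "turn": 0}
    - {"tx": 0, "ty": 0, "tz": 0.001, "turn": 0}
    - {"tx": 0, "ty": 0, "tz": 0.1, "turn": 0}
    - {"tx": 0, "ty": 0, "tz": 0.2, "turn": 0}
    - {"tx": 0, "ty": 0, "tz": 0.3, "turn": 0}
    - {"tx": 0, "ty": 0, "tz": 0.4, "turn": 0}
    - {"tx": 0, "ty": 0, "tz": 0.5, "turn": 0}
    - {"tx": 0, "ty": 0, "tz": 0.5, "turn": 0}
    - {"tx": 0, "ty": 0, "tz": 0.5, "turn": 0}
    - {"tx": 0, "ty": 0, "tz": 0.5, "turn": 0}
  hand: 40

```text
clock: 47.32
tool_pos: [676.2, -36.6, 400.4]
eef_rot: [-0.031, 1.0, -0.0, -0.001]
ft_force: [-0.1, 0.1, 0.3]
width: 0.453
grasp_force: 0.0
```

```bash
python3 - <<'E'
from h import *
st(2)
im=cv2.cvtColor(cap('side')['color'],cv2.COLOR_RGB2BGR)[150:300,190:390]
w=cv2.cvtColor(cap('wrist')['color'],cv2.COLOR_RGB2BGR)[:250,100:560]
cv2.imwrite('pics/v11.png',np.vstack([cv2.resize(im,(552,290)),cv2.resize(w,(552,300))]))
E
```

```text
47.38 mean [ 6.76277e+02 -3.66050e+01  4.00418e+02  6.20000e-02 -1.96000e-01
  1.98000e-01  5.11000e-01] std [0.03 0.02 0.05 0.   0.11 0.13 0.25] w 40.0 gf 0.0
```

View pics/v11.png

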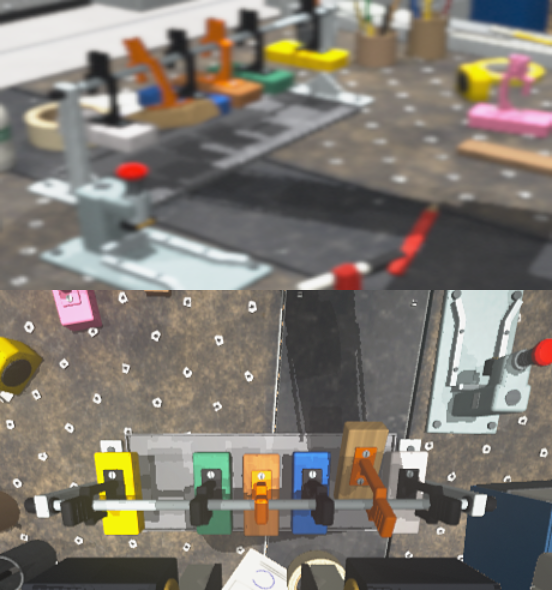

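```bash
cat > tr.py <<'E'
from h import *
def comps(c,lo=(5,150,90),hi=(18,255,255),a=60,top=0,bot=400):
    m=cv2.inRange(cv2.cvtColor(c["color"],cv2.COLOR_RGB2HSV),lo,hi); m[:top]=0; m[bot:]=0
    k,l,s,ct=cv2.connectedComponentsWithStats(m); return [(s[i].tolist(),ct[i].round(1).tolist()) for i in range(1,k) if s[i,4]>a]
E
python3 - <<'E'
from tr import *
for i in range(12):
    c=cap("side" if i<10 else "wrist"); print(i,[x for x in comps(c,a=40)])
E
```

```text
0 [([261, 160, 22, 41, 259], [270.5, 183.7]), ([237, 171, 18, 36, 183], [244.9, 188.6]), ([545, 231, 10, 6, 41], [549.6, 233.2])]
1 [([261, 160, 22, 40, 255], [270.4, 183.5]), ([237, 171, 18, 37, 188], [244.2, 189.7])]
2 [([261, 160, 22, 40, 260], [270.4, 183.6]), ([235, 171, 17, 38, 200], [242.9, 190.7]), ([545, 230, 10, 7, 41], [549.7, 233.1])]
3 [([261, 160, 22, 40, 256], [270.4, 183.5]), ([232, 172, 15, 37, 198], [241.5, 190.6]), ([545, 230, 10, 7, 41], [549.7, 233.1])]
4 [([261, 160, 22, 40, 259], [270.5, 183.6]), ([232, 173, 18, 36, 207], [241.1, 190.1]), ([545, 230, 10, 7, 42], [549.5, 233.2])]
5 [([261, 160, 22, 40, 261], [270.3, 183.5]), ([232, 173, 18, 35, 215], [240.8, 190.0])]
6 [([261, 160, 22, 40, 259], [270.3, 183.6]), ([232, 172, 17, 37, 214], [241.2, 190.6]), ([545, 230, 10, 7, 42], [549.5, 233.2])]
7 [([261, 160, 22, 40, 256], [270.4, 183.5]), ([233, 172, 17, 38, 205], [242.1, 191.0]), ([545, 230, 10, 7, 41], [549.7, 233.1])]
8 [([261, 160, 22, 40, 258], [270.4, 183.5]), ([237, 171, 13, 38, 194], [243.3, 189.9]), ([545, 231, 10, 6, 41], [549.6, 233.2])]
9 [([261, 160, 22, 40, 258], [270.5, 183.5]), ([237, 171, 16, 37, 187], [244.4, 189.1]), ([545, 230, 10, 7, 41], [549.7, 233.1])]
10 [([391, 133, 39, 71, 1150], [410.5, 167.3]), ([303, 137, 29, 58, 771], [315.7, 164.0])]
11 [([391, 131, 39, 74, 1168], [410.8, 166.6]), ([303, 137, 30, 59, 773], [315.8, 164.2])]
```

Emit:
play_rows:
  series:
    - {"tx": 0, "ty": 0, "tz": 0, "turn": 0}
    - {"tx": 0, "ty": 0, "tz": 0, "turn": 0}
    - {"tx": 0, "ty": 0, "tz": 0, "turn": 0}
    - {"tx": 0, "ty": 0, "tz": 0, "turn": 0}
    - {"tx": 0, "ty": 0, "tz": 0, "turn": 0}
    - {"tx": 0, "ty": 0, "tz": 0, "turn": 0}
    - {"tx": 0, "ty": 0, "tz": 0, "turn": 0}
    - {"tx": 0, "ty": 0, "tz": 0, "turn": 0}

```text
clock: 49.12
tool_pos: [676.6, -36.6, 401.7]
eef_rot: [-0.031, 1.0, -0.0, -0.0]
ft_force: [0.0, 1.0, -0.7]
width: 0.455
grasp_force: 0.0
```

```bash
python3 - <<'E'
from tr import *
for i in range(4):
    c=cap("side" if i<3 else "wrist"); print(i,[x for x in comps(c,a=40)])
E
```

```text
0 [([261, 160, 22, 40, 259], [270.4, 183.5]), ([233, 171, 18, 39, 208], [242.4, 191.5]), ([545, 230, 10, 7, 41], [549.7, 233.1])]
1 [([261, 160, 22, 40, 262], [270.5, 183.7]), ([237, 171, 17, 38, 195], [243.7, 190.3]), ([545, 231, 10, 6, 41], [549.6, 233.2])]
2 [([261, 160, 22, 40, 261], [270.5, 183.6]), ([237, 171, 16, 37, 186], [244.4, 189.0]), ([545, 230, 10, 7, 41], [549.7, 233.1])]
3 [([391, 134, 39, 69, 1147], [410.3, 167.4]), ([303, 137, 30, 59, 776], [315.8, 164.1])]
```

Emit:
play_rows:
  series:
    - {"tx": 0, "ty": 0, "tz": 0, "turn": 0}
    - {"tx": 0, "ty": 0, "tz": 0, "turn": 0}
    - {"tx": 0, "ty": 0, "tz": 0, "turn": 0}
    - {"tx": 0, "ty": 0, "tz": 0, "turn": 0}
    - {"tx": 0, "ty": 0, "tz": 0, "turn": 0}
    - {"tx": 0, "ty": 0, "tz": 0, "turn": 0}
    - {"tx": 0, "ty": 0, "tz": 0, "turn": 0}
    - {"tx": 0, "ty": 0, "tz": 0, "turn": 0}
    - {"tx": 0, "ty": 0, "tz": 0, "turn": 0}
    - {"tx": 0, "ty": 0, "tz": 0, "turn": 0}
    - {"tx": 0, "ty": 0, "tz": 0, "turn": 0}
    - {"tx": 0, "ty": 0, "tz": 0, "turn": 0}

```text
clock: 50.82
tool_pos: [676.6, -36.6, 401.8]
eef_rot: [-0.031, 1.0, 0.0, 0.0]
ft_force: [0.4, 0.3, 0.3]
width: 0.459
grasp_force: 0.0
```

Emit:
play_rows:
  series:
    - {"tx": 0, "ty": 0, "tz": 0, "turn": 0}
    - {"tx": 0, "ty": 0, "tz": 0, "turn": 0}
    - {"tx": 0, "ty": 0, "tz": 0, "turn": 0}
    - {"tx": 0, "ty": 0, "tz": 0, "turn": 0}
    - {"tx": 0, "ty": 0, "tz": 0, "turn": 0}
    - {"tx": 0, "ty": 0, "tz": 0, "turn": 0}
    - {"tx": 0, "ty": 0, "tz": 0, "turn": 0}
    - {"tx": 0, "ty": 0, "tz": 0, "turn": 0}
    - {"tx": 0, "ty": 0, "tz": 0, "turn": 0}
    - {"tx": 0, "ty": 0, "tz": 0, "turn": 0}
    - {"tx": 0, "ty": 0, "tz": 0, "turn": 0}
    - {"tx": 0, "ty": 0, "tz": 0, "turn": 0}

```text
clock: 52.32
tool_pos: [676.6, -36.7, 401.8]
eef_rot: [-0.031, 1.0, 0.0, 0.0]
ft_force: [-1.1, -0.1, -0.3]
width: 0.455
grasp_force: 0.0
```

Emit:
play_rows:
  series:
    - {"tx": 0, "ty": 0, "tz": 0, "turn": 0}
    - {"tx": 0, "ty": 0, "tz": 0, "turn": 0}
    - {"tx": 0, "ty": 0, "tz": 0, "turn": 0}
    - {"tx": 0, "ty": 0, "tz": 0, "turn": 0}
    - {"tx": 0, "ty": 0, "tz": 0, "turn": 0}
    - {"tx": 0, "ty": 0, "tz": 0, "turn": 0}
    - {"tx": 0, "ty": 0, "tz": 0, "turn": 0}
    - {"tx": 0, "ty": 0, "tz": 0, "turn": 0}
    - {"tx": 0, "ty": 0, "tz": 0, "turn": 0}
    - {"tx": 0, "ty": 0, "tz": 0, "turn": 0}
    - {"tx": 0, "ty": 0, "tz": 0, "turn": 0}
    - {"tx": 0, "ty": 0, "tz": 0, "turn": 0}

```text
clock: 53.82
tool_pos: [676.6, -36.6, 401.8]
eef_rot: [-0.031, 1.0, 0.0, -0.0]
ft_force: [0.6, -0.6, 0.0]
width: 0.46
grasp_force: 0.0
```

```bash
python3 - <<'E'
from tr import *
for i in range(7):
    c=cap("side"); print(i,comps(c,a=60)[1:])
c=cap("wrist","w12"); E=c["extrinsics"]
h=cv2.cvtColor(c["color"],cv2.COLOR_RGB2HSV)
# rail-frame coordinates of features: blob outlines for each colour, using z=121 (block tops)
def rail(P): d=np.asarray(P)[...,:2]-[675.2,-36]; a=.062; return np.c_[d@[np.cos(a),np.sin(a)],d@[-np.sin(a),np.cos(a)]]
for n,lo,hi in (("green",(60,80,40),(90,255,255)),("blue",(100,120,40),(125,255,255)),("wood",(3,40,70),(24,255,255)),("orange",(5,200,90),(18,255,255))):
    m=cv2.inRange(h,lo,hi); m[:100]=0; m[230:]=0
    k,l,s,ct=cv2.connectedComponentsWithStats(m)
    for i in range(1,k):
        if s[i,4]>250:
            q=np.argwhere(l==i)[:,::-1].astype(np.float32); r=cv2.minAreaRect(q); b=cv2.boxPoints(r)
            print(n,s[i].tolist(),"box rail@121",rail(ray(c,b,121)).round(0).tolist())
E
```

```text
0 [([237, 171, 13, 38, 196], [243.3, 189.9])]
1 [([235, 171, 17, 39, 208], [242.8, 190.9])]
2 [([233, 172, 17, 38, 207], [242.1, 191.2])]
3 [([232, 172, 17, 37, 202], [241.9, 190.9])]
4 [([232, 172, 17, 37, 201], [241.9, 190.8])]
5 [([233, 172, 17, 37, 203], [242.2, 191.2])]
6 [([235, 171, 17, 38, 205], [243.0, 190.8])]
green [261, 135, 31, 39, 662] box rail@121 [[-54.0, -88.0], [-54.0, -42.0], [5.0, -43.0], [5.0, -91.0]]
green [264, 183, 28, 20, 375] box rail@121 [[21.0, -87.0], [21.0, -44.0], [53.0, -45.0], [53.0, -89.0]]
green [9, 204, 50, 26, 283] box rail@121 [[92.0, -521.0], [52.0, -429.0], [62.0, -427.0], [102.0, -519.0]]
blue [344, 134, 31, 37, 642] box rail@121 [[-1.0, 41.0], [-57.0, 41.0], [-55.0, 87.0], [0.0, 88.0]]
blue [552, 173, 88, 57, 4132] box rail@121 [[5.0, 373.0], [6.0, 511.0], [101.0, 540.0], [101.0, 393.0]]
blue [344, 183, 28, 20, 401] box rail@121 [[21.0, 41.0], [21.0, 85.0], [53.0, 86.0], [53.0, 42.0]]
wood [0, 100, 278, 125, 14924] box rail@121 [[91.0, -534.0], [-105.0, -475.0], [-105.0, -61.0], [91.0, -69.0]]
wood [205, 100, 87, 19, 1105] box rail@121 [[-105
[... 206 characters left out ...]
121 [[-102.0, 322.0], [-110.0, 371.0], [-84.0, 382.0], [-75.0, 333.0]]
wood [479, 100, 161, 67, 4362] box rail@121 [[-90.0, 234.0], [-112.0, 475.0], [-29.0, 508.0], [-4.0, 255.0]]
wood [377, 133, 54, 69, 2519] box rail@121 [[-57.0, 90.0], [-57.0, 172.0], [52.0, 183.0], [52.0, 96.0]]
wood [204, 134, 15, 41, 292] box rail@121 [[-56.0, -176.0], [-56.0, -154.0], [7.0, -160.0], [7.0, -182.0]]
wood [302, 136, 31, 69, 1882] box rail@121 [[-52.0, -25.0], [-52.0, 21.0], [57.0, 23.0], [57.0, -27.0]]
wood [449, 185, 40, 38, 703] box rail@121 [[25.0, 211.0], [25.0, 274.0], [88.0, 284.0], [88.0, 219.0]]
wood [341, 216, 44, 14, 318] box rail@121 [[77.0, 38.0], [77.0, 109.0], [101.0, 111.0], [100.0, 38.0]]
```

Emit:
play_rows:
  series:
    - {"tx": 0, "ty": 0, "tz": 0, "turn": 0}
    - {"tx": 0, "ty": 0, "tz": 0, "turn": 0}
    - {"tx": 0, "ty": 0, "tz": 0, "turn": 0}
    - {"tx": 0, "ty": 0, "tz": 0, "turn": 0}
    - {"tx": 0, "ty": 0, "tz": 0, "turn": 0}
    - {"tx": 0, "ty": 0, "tz": 0, "turn": 0}
    - {"tx": 0, "ty": 0, "tz": 0, "turn": 0}
    - {"tx": 0, "ty": 0, "tz": 0, "turn": 0}
    - {"tx": 0, "ty": 0, "tz": 0, "turn": 0}
    - {"tx": 0, "ty": 0, "tz": 0, "turn": 0}
    - {"tx": 0, "ty": 0, "tz": 0, "turn": 0}
    - {"tx": 0, "ty": 0, "tz": 0, "turn": 0}

```text
clock: 55.72
tool_pos: [676.6, -36.7, 401.8]
eef_rot: [-0.031, 1.0, 0.0, 0.0]
ft_force: [-0.7, 0.4, 0.5]
width: 0.459
grasp_force: 0.0
```

Emit:
play_rows:
  series:
    - {"tx": 0, "ty": 0, "tz": 0, "turn": 0}
    - {"tx": 0, "ty": 0, "tz": 0, "turn": 0}
    - {"tx": 0, "ty": 0, "tz": 0, "turn": 0}
    - {"tx": 0, "ty": 0, "tz": 0, "turn": 0}
    - {"tx": 0, "ty": 0, "tz": 0, "turn": 0}
    - {"tx": 0, "ty": 0, "tz": 0, "turn": 0}
    - {"tx": 0, "ty": 0, "tz": 0, "turn": 0}
    - {"tx": 0, "ty": 0, "tz": 0, "turn": 0}
    - {"tx": 0, "ty": 0, "tz": 0, "turn": 0}
    - {"tx": 0, "ty": 0, "tz": 0, "turn": 0}
    - {"tx": 0, "ty": 0, "tz": 0, "turn": 0}
    - {"tx": 0, "ty": 0, "tz": 0, "turn": 0}

```text
clock: 57.22
tool_pos: [676.6, -36.6, 401.8]
eef_rot: [-0.031, 1.0, 0.0, 0.0]
ft_force: [0.6, -0.0, -0.2]
width: 0.457
grasp_force: 0.0
```

Emit:
play_rows:
  series:
    - {"tx": 0, "ty": 0, "tz": 0, "turn": 0}
    - {"tx": 0, "ty": 0, "tz": 0, "turn": 0}
    - {"tx": 0, "ty": 0, "tz": 0, "turn": 0}
    - {"tx": 0, "ty": 0, "tz": 0, "turn": 0}
    - {"tx": 0, "ty": 0, "tz": 0, "turn": 0}
    - {"tx": 0, "ty": 0, "tz": 0, "turn": 0}
    - {"tx": 0, "ty": 0, "tz": 0, "turn": 0}
    - {"tx": 0, "ty": 0, "tz": 0, "turn": 0}
    - {"tx": 0, "ty": 0, "tz": 0, "turn": 0}
    - {"tx": 0, "ty": 0, "tz": 0, "turn": 0}
    - {"tx": 0, "ty": 0, "tz": 0, "turn": 0}
    - {"tx": 0, "ty": 0, "tz": 0, "turn": 0}

```text
clock: 58.72
tool_pos: [676.6, -36.6, 401.7]
eef_rot: [-0.031, 1.0, 0.0, -0.0]
ft_force: [-0.2, 0.3, 0.2]
width: 0.454
grasp_force: 0.0
```

```bash
python3 - <<'E'
from tr import *
import pickle
for i in range(5): print(comps(cap("side"),a=60)[1:])
print("hang c9",comps(pickle.load(open("c9.pkl","rb"))["side"],a=60)[:1])
def rail(P): d=np.asarray(P)[...,:2]-[675.2,-36]; a=.062; return np.c_[d@[np.cos(a),np.sin(a)],d@[-np.sin(a),np.cos(a)]]
for nm,c in (("now",cap("wrist","w13")),("c9",pickle.load(open("c9.pkl","rb"))["wrist"])):
    h=cv2.cvtColor(c["color"],cv2.COLOR_RGB2HSV); wood=cv2.inRange(h,(8,50,80),(25,255,255))
    # sample along rail-y at fixed rail-x, z=121, report wood/blue runs
    a=.062
    for X in (-45,-30,35,48):
        Y=np.arange(60,200,1.); P=np.c_[675.2+np.cos(a)*X-np.sin(a)*Y,-36+np.sin(a)*X+np.cos(a)*Y,np.full(len(Y),121.)]
        u=proj(c,P).round().astype(int); v=wood[np.clip(u[:,1],0,399),np.clip(u[:,0],0,639)]>0
        w=Y[v]; print(nm,X,"rows",u[0,1],u[-1,1],"wood y", (w.min(),w.max(),len(w)) if len(w) else None)
E
```

```text
[([237, 171, 13, 38, 191], [243.6, 189.9])]
[([237, 171, 13, 38, 194], [243.3, 189.9])]
[([236, 171, 16, 38, 200], [243.2, 190.8])]
[([236, 171, 16, 38, 198], [243.0, 190.7])]
[([235, 171, 17, 39, 209], [243.0, 191.0])]
hang c9 [([236, 171, 13, 38, 195], [242.5, 189.5])]
now -45 rows 141 141 wood y (np.float64(97.0), np.float64(145.0), 49)
now -30 rows 151 151 wood y (np.float64(95.0), np.float64(147.0), 53)
now 35 rows 191 191 wood y (np.float64(97.0), np.float64(161.0), 65)
now 48 rows 199 199 wood y (np.float64(97.0), np.float64(150.0), 54)
c9 -45 rows 141 141 wood y (np.float64(103.0), np.float64(150.0), 8)
c9 -30 rows 151 151 wood y (np.float64(102.0), np.float64(150.0), 19)
c9 35 rows 192 192 wood y (np.float64(103.0), np.float64(151.0), 49)
c9 48 rows 200 199 wood y (np.float64(103.0), np.float64(151.0), 49)
```

Emit:
play_rows:
  series:
    - {"tx": -0.021, "ty": 0.32, "tz": -0.002, "turn": 0}
    - {"tx": -0.021, "ty": 0.32, "tz": -0.002, "turn": 0}
    - {"tx": -0.021, "ty": 0.32, "tz": -0.002, "turn": 0}
    - {"tx": -0.021, "ty": 0.32, "tz": -0.002, "turn": 0}
    - {"tx": -0.021, "ty": 0.32, "tz": -0.002, "turn": 0}
    - {"tx": -0.021, "ty": 0.32, "tz": -0.002, "turn": 0}
    - {"tx": -0.021, "ty": 0.32, "tz": -0.002, "turn": 0}
    - {"tx": -0.021, "ty": 0.32, "tz": -0.002, "turn": 0}
    - {"tx": -0.021, "ty": 0.32, "tz": -0.002, "turn": 0}

```text
clock: 60.15
tool_pos: [668.2, 91.2, 400.9]
eef_rot: [-0.031, 1.0, -0.0, -0.0]
ft_force: [-0.5, -0.5, 0.4]
width: 0.46
grasp_force: 0.0
```

```bash
cat > ck.py <<'E'
from tr import *
import pickle
a=.062
def line(c,X,mask,Y,z=121.):
    P=np.c_[675.2+np.cos(a)*X-np.sin(a)*Y,-36+np.sin(a)*X+np.cos(a)*Y,np.full(len(Y),z)]
    u=proj(c,P).round().astype(int); v=mask[np.clip(u[:,1],0,399),np.clip(u[:,0],0,639)]>0
    w=Y[v]; return (w.min(),w.max(),len(w)) if len(w) else None
E
python3 - <<'E'
from ck import *
st(2)
for nm,c in (("now",cap("wrist","w14")),("c9",pickle.load(open("c9.pkl","rb"))["wrist"])):
    h=cv2.cvtColor(c["color"],cv2.COLOR_RGB2HSV); wood=cv2.inRange(h,(5,40,60),(28,255,255)); org=cv2.inRange(h,(5,200,90),(18,255,255)); blue=cv2.inRange(h,(100,120,40),(125,255,255))
    for X in (-50,-40,35,50): print(nm,X,"wood",line(c,X,wood,np.arange(90,180,.5)),"blue",line(c,X,blue,np.arange(20,110,.5)))
    print("tab z236",[line(c,X,org,np.arange(90,180,.5),236.) for X in (-10,-5,0,5,10)])
    # extent in x at several y
    print("rows of wood", [ (lambda r:(r.min(),r.max()))(np.where(wood[120:215,int(proj(c,[675.2-np.sin(a)*Y,-36+np.cos(a)*Y,121])[0,0])])[0]+120) for Y in (110,145)])
print(comps(cap("side"),a=60))
E
```

```text
60.2 mean [ 6.68222e+02  9.12100e+01  4.00929e+02  6.20000e-02  2.13000e-01
 -7.30000e-02  2.05000e-01] std [0.01 0.05 0.   0.   0.7  0.43 0.16] w 40.1 gf 0.0
now -50 wood (np.float64(102.5), np.float64(148.5), 93) blue (np.float64(41.0), np.float64(88.5), 96)
now -40 wood (np.float64(101.0), np.float64(148.5), 84) blue (np.float64(42.0), np.float64(88.0), 93)
now 35 wood (np.float64(101.5), np.float64(149.5), 97) blue (np.float64(59.0), np.float64(88.0), 59)
now 50 wood (np.float64(101.0), np.float64(149.5), 98) blue (np.float64(42.5), np.float64(87.5), 91)
tab z236 [(np.float64(119.0), np.float64(129.0), 15), (np.float64(119.0), np.float64(129.0), 16), (np.float64(119.0), np.float64(129.0), 18), (np.float64(128.5), np.float64(129.0), 2), None]
rows of wood [(np.int64(138), np.int64(207)), (np.int64(138), np.int64(206))]
c9 -50 wood (np.float64(102.5), np.float64(151.5), 99) blue (np.float64(42.5), np.float64(88.0), 92)
c9 -40 wood (np.float64(102.5), np.float64(151.5), 75) blue (np.float64(42.0), np.float64(88.0), 93)
c9 35 wood (np.float64(103.0), np.float64(151.0), 97) blue (np.float64(59.0), np.float64(87.5), 58)
c9 50 wood (np.float64(102.5), np.float64(151.0), 98) blue (np.float64(42.0), np.float64(87.5), 92)
tab z236 [(np.float64(123.5), np.float64(129.0), 8), (np.float64(123.5), np.float64(130.5), 15), (np.float64(123.5), np.float64(131.5), 17), (np.float64(123.5), np.float64(131.5), 17), (np.float64(122.5), np.float64(131.5), 19)]
rows of wood [(np.int64(135), np.int64(203)), (np.int64(135), np.int64(203))]
[([260, 160, 23, 40, 253], [270.1, 183.4]), ([235, 171, 14, 38, 201], [242.8, 190.1])]
```

Emit:
play_rows:
  series:
    - {"tx": 0, "ty": 0, "tz": 0, "turn": 0}
    - {"tx": 0, "ty": 0, "tz": 0, "turn": 0}
    - {"tx": 0, "ty": 0, "tz": 0, "turn": 0}
    - {"tx": 0, "ty": 0, "tz": 0, "turn": 0}
    - {"tx": 0, "ty": 0, "tz": 0, "turn": 0}
    - {"tx": 0, "ty": 0, "tz": 0, "turn": 0}
    - {"tx": 0, "ty": 0, "tz": 0, "turn": 0}
    - {"tx": 0, "ty": 0, "tz": 0, "turn": 0}
    - {"tx": 0, "ty": 0, "tz": 0, "turn": 0}
    - {"tx": 0, "ty": 0, "tz": 0, "turn": 0}
    - {"tx": 0, "ty": 0, "tz": 0, "turn": 0}
    - {"tx": 0, "ty": 0, "tz": 0, "turn": 0}

```text
clock: 61.85
tool_pos: [668.2, 91.3, 400.9]
eef_rot: [-0.031, 1.0, -0.0, -0.0]
ft_force: [0.1, -0.7, 0.8]
width: 0.457
grasp_force: 0.0
```

Emit:
play_rows:
  series:
    - {"tx": 0, "ty": 0, "tz": 0, "turn": 0}
    - {"tx": 0, "ty": 0, "tz": 0, "turn": 0}
    - {"tx": 0, "ty": 0, "tz": 0, "turn": 0}
    - {"tx": 0, "ty": 0, "tz": 0, "turn": 0}
    - {"tx": 0, "ty": 0, "tz": 0, "turn": 0}
    - {"tx": 0, "ty": 0, "tz": 0, "turn": 0}
    - {"tx": 0, "ty": 0, "tz": 0, "turn": 0}
    - {"tx": 0, "ty": 0, "tz": 0, "turn": 0}
    - {"tx": 0, "ty": 0, "tz": 0, "turn": 0}
    - {"tx": 0, "ty": 0, "tz": 0, "turn": 0}
    - {"tx": 0, "ty": 0, "tz": 0, "turn": 0}
    - {"tx": 0, "ty": 0, "tz": 0, "turn": 0}

```text
clock: 63.35
tool_pos: [668.2, 91.3, 401.0]
eef_rot: [-0.031, 1.0, 0.0, 0.0]
ft_force: [0.3, -0.9, 0.1]
width: 0.458
grasp_force: 0.0
```

```bash
python3 - <<'E'
from ck import *
for i in range(6):
    c=cap("wrist")
    h=cv2.cvtColor(c["color"],cv2.COLOR_RGB2HSV); wood=cv2.inRange(h,(5,40,60),(28,255,255)); org=cv2.inRange(h,(5,200,90),(18,255,255))
    print([line(c,X,wood,np.arange(90,165,.5))[:2] for X in (-45,50)],"tab",[(line(c,X,org,np.arange(90,165,.5),236.) or [0,0])[:2] for X in (-5,0)],
     [ (lambda r:(r.min(),r.max()))(np.where(wood[120:215,int(proj(c,[675.2-np.sin(a)*Y,-36+np.cos(a)*Y,121])[0,0])])[0]+120) for Y in (110,145)])
E
```

```text
[(np.float64(101.0), np.float64(148.5)), (np.float64(101.0), np.float64(149.5))] tab [(np.float64(119.0), np.float64(129.0)), (np.float64(119.0), np.float64(129.0))] [(np.int64(136), np.int64(204)), (np.int64(136), np.int64(204))]
[(np.float64(101.0), np.float64(148.5)), (np.float64(101.0), np.float64(149.5))] tab [(np.float64(119.0), np.float64(129.0)), (np.float64(119.0), np.float64(130.5))] [(np.int64(136), np.int64(204)), (np.int64(136), np.int64(204))]
[(np.float64(101.0), np.float64(148.5)), (np.float64(101.0), np.float64(149.5))] tab [(np.float64(119.0), np.float64(129.0)), (np.float64(119.0), np.float64(129.0))] [(np.int64(136), np.int64(204)), (np.int64(136), np.int64(204))]
[(np.float64(101.0), np.float64(148.5)), (np.float64(101.0), np.float64(149.5))] tab [(np.float64(119.0), np.float64(129.0)), (np.float64(119.0), np.float64(130.5))] [(np.int64(136), np.int64(204)), (np.int64(136), np.int64(204))]
[(np.float64(101.0), np.float64(148.5)), (np.float64(101.0), np.float64(149.5))] tab [(np.float64(119.0), np.float64(130.5)), (np.float64(119.0), np.float64(129.0))] [(np.int64(136), np.int64(204)), (np.int64(136), np.int64(204))]
[(np.float64(101.0), np.float64(148.5)), (np.float64(101.0), np.float64(149.5))] tab [(np.float64(119.0), np.float64(129.0)), (np.float64(119.0), np.float64(129.0))] [(np.int64(136), np.int64(204)), (np.int64(136), np.int64(204))]
```

The light block has stopped swinging and hangs about 3 mm off the middle of its gap. The medium block hangs about 2 mm off the middle of its own. Handing in.

```bash
python3 -c "
from bench import job
print(job.close_job())"
```

```text
the job is handed in; nothing more can be done
None
```

The pale block was pressed first and the mid-brown second, no dark block was present, and both now hang still in rail gaps 1 and 2, clear of the painted samples and about 2–3 mm off centre (the pale one was set swinging after I hung it but stayed on the rail); the job is handed in, with no verdict returned.

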